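# Fetch the sample jar from behind the bottles and put it on the balance

## Robot

A 7-joint arm with a two-finger parallel gripper is mounted at the origin on the work surface. World frame = base frame: x ahead of the robot, y to its left, z up, the work surface at z = 0. Lengths are in m, angles in rad, forces in N, time in s.
With the tool pointing down it reaches from about 0.425 to 1.025 m from the base axis. Payload 9.4 kg.
Tool frame: the origin (TCP) lies on the mounting face of the last link; the fingertips stand 173 mm ahead of it and the grasp point (between the pads) lies 155 mm ahead of it (ctrl.finger_overhang is the distance from the TCP to the fingertips, in m); z points along the fingers, y is the direction in which the jaws open and shut (so a half turn about z gives the same grasp; the last joint's range is limited). The gripper opens to 85 mm and grips with 20 to 120 N. Pads are 22 mm wide; open, the fingers measure 114 mm over their backs; the gripper's body (76 mm by 85 mm) begins 54 mm behind the grasp point. The pads swing forward as they close: fully open they stand 13 mm farther back than shut.
Start: joints at [-1.406, 0.599, -0.003, 1.599, 0.002, 0.943, -0.08], TCP at [0.174, 0.704, 0.405] pointing down, gripper open.
Joint ranges: [-2.57, 2.57], [-0.35, 1.97], [-1.29, 1.29], [0.11, 2.56], [-1.05, 4.19], [0.11, 1.86], [-2.63, 2.63]. Speed limits (rad/s): [2.22, 2.22, 3.01, 3.01, 3.14, 3.14, 3.14].

## Interface

Orientations are given as a rotation vector (axis times angle).
In Python, from station import sense, get_image, finish_job, ctrl gives the robot as it stands.
- The arm moves only by the tool move_arm, never from a script. Its argument "targets" is one flat list of numbers, 6 for each row, row after row: the shift along the tool's x, y, z in mm, then the turn, a rotation vector about the tool's x, y, z in degrees. In form: [x, y, z, ax, ay, az, x, y, z, ax, ay, az, ...]. A call has 1 to 20 rows; each row shifts and turns the pose as measured when the row begins, along the tool's axes as they then stand; what a row does not reach is not made up. A row lasts 1/10 s, in which the tool goes at most 50 mm and 8.59 degrees, less where a joint would pass 70% of its speed; a pose out of reach is approached as far as the arm can. A call with a gripper value outside its range is refused whole. "claw" is the opening, from -1 (shut) to 1 (fully open), set as the call begins (left out, the last holds). The fingers move at their own pace and stop on an object; "force" is the grip in N (left out, the last holds). Time passes only in rows, so rows that do not move let the fingers close. It gives the time, the measured TCP pose, the force and the opening at its end, in the units of the state.
- sense(): the state, without advancing time (a new reading comes with each control period).
- get_image(name): name is "scene" or "side" or "wrist"; returns a dict with "color" (400x640x3 uint8, blue, green, red), "mtx" (3x3 intrinsics, pixels), "position" and "attitude" of the camera in the world. Camera axes: x right, y down, z forward; pixel columns grow to the right and rows downward; lengths in m; the calibration is good to about 2 mm. A picture is of the moment at which its call begins. There is no depth.
- finish_job(): hands the job in, once; it reports no verdict.
The state is a dict: "time_s": time; "joint_positions": joint angles; "dq": joint speeds; "tau": joint torques, N m; "position": TCP position; "eef_rot": TCP orientation; "contact_force": force on the tool from outside, world axes, zero at the start; "ft_torque": the same for the moment, N m; "gripper_width": opening from 0.0 (shut) to 1.0 (fully open).
Only numpy, scipy, OpenCV 4.12 (cv2) and the standard library are available. Lean on these libraries where they do the work, as an engineer would, in place of code of your own. Each camera call takes 0.05 s, during which the arm holds its last target.

## Task

First clear all three bottles out of the way by standing them in the grey side tray, then fetch the amber jar from behind where they stood and stand it in the middle of the balance pan. Finally put each bottle back, centred on the coaster of its own colour. Keep bottles and jar upright all the time, leave the beaker where it is, and leave everything released and standing still.

Things in the scene. Friction and masses are not known exactly. Their poses are not given: they have to be found in the camera images.
- red_bottle: loose white plastic bottle with red screw cap and red band low on its side; round body 48 mm across, straight-sided from the foot up to 75 mm, cap 36 mm across, 106 mm tall in all, about 0.12 kg. Origin: centre of its underside, z up along the bottle. At the start it stands on the red coaster.
- yellow_bottle: loose white plastic bottle with yellow screw cap and yellow band low on its side; round body 48 mm across, straight-sided from the foot up to 75 mm, cap 36 mm across, 106 mm tall in all, about 0.12 kg. Origin: centre of its underside, z up along the bottle. At the start it stands on the yellow coaster.
- blue_bottle: loose white plastic bottle with blue screw cap and blue band low on its side; round body 48 mm across, straight-sided from the foot up to 75 mm, cap 36 mm across, 106 mm tall in all, about 0.12 kg. Origin: centre of its underside, z up along the bottle. At the start it stands on the blue coaster.
- red_coaster: red disc 64 mm across and 3 mm thick, fixed to the floor of a white spill tray, flat on the bench; the home of the red-capped bottle. Origin: centre of its underside, 4 mm above the bench; a bottle standing on it has its underside 7 mm above the bench. The three coasters lie in a straight row, 90 mm apart, in any order of colours; the spill tray (275 mm along the row, 155 mm across, rim 12 mm high) is fixed.
- yellow_coaster: yellow disc 64 mm across and 3 mm thick, fixed to the floor of a white spill tray, flat on the bench; the home of the yellow-capped bottle. Origin: centre of its underside, 4 mm above the bench; a bottle standing on it has its underside 7 mm above the bench. The three coasters lie in a straight row, 90 mm apart, in any order of colours; the spill tray (275 mm along the row, 155 mm across, rim 12 mm high) is fixed.
- blue_coaster: blue disc 64 mm across and 3 mm thick, fixed to the floor of a white spill tray, flat on the bench; the home of the blue-capped bottle. Origin: centre of its underside, 4 mm above the bench; a bottle standing on it has its underside 7 mm above the bench. The three coasters lie in a straight row, 90 mm apart, in any order of colours; the spill tray (275 mm along the row, 155 mm across, rim 12 mm high) is fixed.
- jar: loose squat round jar, amber glass with a black lid: jar 46 mm across, lid 48 mm across, 45 mm tall in all (lid from 32 mm up), about 0.09 kg. Origin: centre of its underside, z up. At the start it stands on the floor of the spill tray (4 mm above the bench) behind the row of bottles, on the side away from the robot, about 70 mm behind the row's centre line.
- balance: white laboratory balance, fixed, with a round steel pan 116 mm across. Origin: on the bench right below the pan's centre; the pan's flat top is 70 mm above it. The housing, 56 mm high, reaches 140 mm from the origin along its own -x (display end), 80 mm along +x and 90 mm either way along y.
- side_tray: empty grey tray, fixed, 270 mm along its own x by 160 mm along its y, walls 4 mm thick, rim 18 mm above the bench, floor 4 mm above the bench. Origin: underside of its centre. It lies on one side of the spill tray and the balance on the other; which is left and which right varies.
- beaker: bystander: loose pale blue-grey open beaker, 56 mm across at the mouth, 65 mm tall, standing in the spill tray beside the jar, at least 90 mm from it centre to centre. Origin: centre of its underside. (Other objects of the place, a flask and a tube rack, stand well beyond the spill tray, at least 60 mm farther from the robot, and are not needed.)

How it is judged:
By the outcome, as a careful person would: the job done as asked, in the order asked, and still so for the second after the job is handed in, with the robot touching nothing.
It also fails if it takes over 128 s, if anything falls off the work surface, if the arm or the gripper's body presses on something with over 40 N, if the wrist force passes 120 N, or if a joint passes its speed limit or range.

## Working session

There is one attempt and no reset: what is moved stays moved. The work goes in short steps, Python scripts to look and compute and a tool call to move; the robot and the scene stay as the last step left them, time stands still between calls to the robot, and variables do not carry over. Pictures are saved under pics/ and viewed, and the job is handed in when it is done.

Besides the shell and the picture viewer there is one more tool, called after "Call:" as name(argument=value, ...), one argument or row to a line, values as JSON. move_arm: Moves the arm, as the interface text tells. Its arguments: {"type":"object","properties":{"targets":{"type":"array"},"claw":{"type":"number"},"force":{"type":"number"}},"required":["targets"]}

```bash
ls; mkdir -p pics; python3 - <<'E'
from station import sense,get_image,ctrl
import cv2
print(sense()); print(ctrl.finger_overhang)
for n in("scene","side","wrist"):
    d=get_image(n); cv2.imwrite(f"pics/{n}0.png",d["color"]); print(n,d["mtx"],d["position"],d["attitude"])
E
```

```text
pics
{'time_s': 0.0, 'joint_positions': array([-1.4057084 ,  0.60017034, -0.0025425 ,  1.60013325,  0.00177767,
        0.94291675, -0.07980178]), 'dq': array([ 7.48664924e-04, -2.02684909e-06, -2.20801926e-04, -2.11693453e-03,
       -3.42210501e-05, -1.78440285e-03, -6.20061557e-04]), 'tau': array([-2.99693529e-04, -7.76475048e+01,  1.56504158e+00, -2.58008587e+01,
        1.22889003e-02,  8.91244272e-03,  1.73026206e-05]), 'position': array([0.17353471, 0.70371772, 0.40378288]), 'eef_rot': array([-3.78800028e-01, -3.11860468e+00,  2.55107126e-03]), 'contact_force': array([-0.40806887, -0.23861759,  0.68651349]), 'ft_torque': array([ 0.04745965, -0.0079707 ,  0.01963075]), 'gripper_width': 1.0006373774748842}
0.1734
scene [[435.85703369   0.         317.12643308]
 [  0.         435.85703369 193.07021825]
 [  0.           0.           1.        ]] [ 1.20584703 -0.32158901  0.87564368] [-2.13968362 -1.2980742   0.49834836]
side [[425.32009792   0.         325.87623589]
 [  0.         425.32009792 202.03418222]
 [  0.           0.           1.        ]] [0.08687144 0.46578251 0.63116915] [-1.01915962  2.37473954 -1.08280718]
wrist [[322.36704608   0.         316.9819567 ]
 [  0.         322.36704608 201.920421  ]
 [  0.           0.           1.        ]] [0.10572507 0.72054594 0.37329747] [2.29085145 1.79590206 0.2516687 ]
```

View pics/scene0.png

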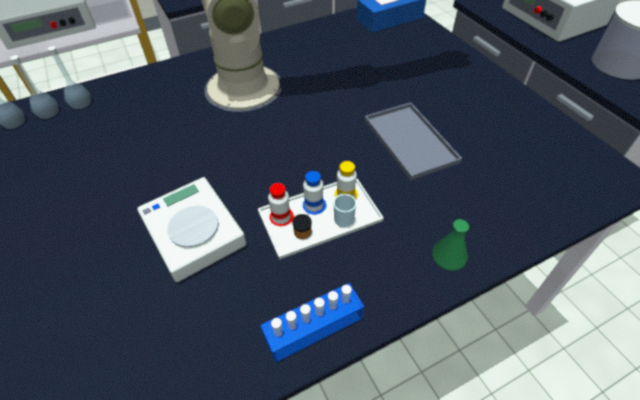

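View pics/side0.png

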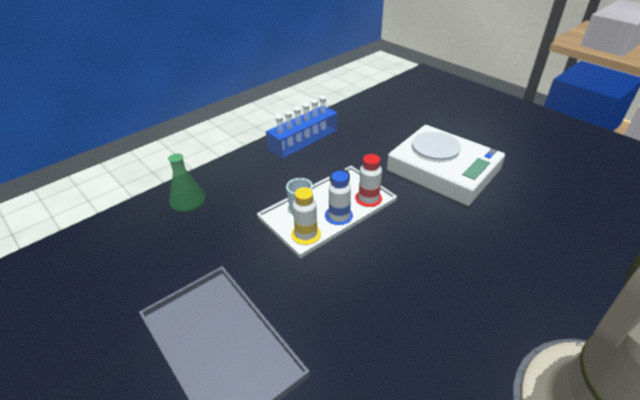

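View pics/wrist0.png

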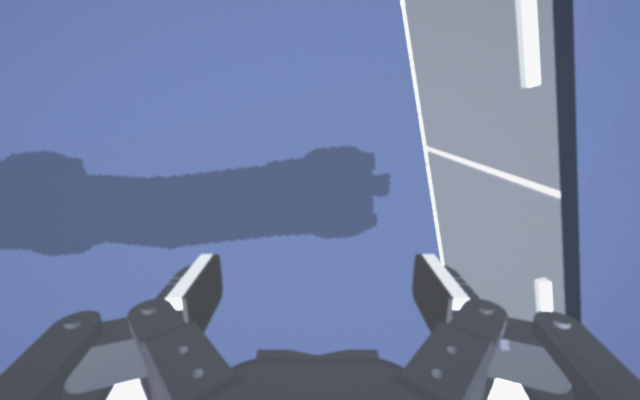

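The scene image shows the bottles with red cap (278,190), blue (313,178), yellow (347,167), jar (302,224), beaker (344,210), balance pan (193,226) and grey tray (412,140). The side view confirms the order. Next I measure them.

```bash
cat > h.py <<'E'
import numpy as np, cv2
from scipy.spatial.transform import Rotation as R
from station import sense,get_image,ctrl
def ray(d,uv):
    uv=np.atleast_2d(np.asarray(uv,float)); K=d["mtx"]
    v=np.c_[(uv[:,0]-K[0,2])/K[0,0],(uv[:,1]-K[1,2])/K[1,1],np.ones(len(uv))]
    return np.array(d["position"]),R.from_rotvec(d["attitude"]).apply(v)
def plane(d,uv,z):
    o,v=ray(d,uv); return o+v*((z-o[2])/v[:,2])[:,None]
def proj(d,P):
    c=R.from_rotvec(d["attitude"]).inv().apply(np.atleast_2d(P)-d["position"])
    c=c@d["mtx"].T; return c[:,:2]/c[:,2:]
def tri(views):
    A=np.zeros((3,3));b=np.zeros(3)
    for d,uv in views:
        o,v=ray(d,uv);v=v[0]/np.linalg.norm(v[0]);M=np.eye(3)-np.outer(v,v);A+=M;b+=M@o
    return np.linalg.solve(A,b)
def hsvmask(img,lo,hi):
    return cv2.inRange(cv2.cvtColor(img,cv2.COLOR_BGR2HSV),np.array(lo),np.array(hi))
E
python3 - <<'E'
from h import *
for n,(x,y,w,h) in {"scene":(240,140,160,130),"side":(240,130,170,130)}.items():
    d=get_image(n); c=d["color"][y:y+h,x:x+w]
    cv2.imwrite(f"pics/{n}_z.png",cv2.resize(c,None,fx=4.6,fy=4.6,interpolation=cv2.INTER_CUBIC))
    rng={"red":[((0,150,90),(8,255,255)),((172,150,90),(180,255,255))],"yellow":[((20,150,100),(32,255,255))],"blue":[((105,150,80),(125,255,255))]}
    for k,l in rng.items():
        m=sum(hsvmask(d["color"],*q) for q in l)
        N,lab,st,ce=cv2.connectedComponentsWithStats(m)
        for i in range(1,N):
            if st[i,4]>25 and x<ce[i][0]<x+w and y<ce[i][1]<y+h: print(n,k,st[i],ce[i].round(1))
E
```

```text
scene red [269 182  17  16 204] [277.  189.6]
scene red [270 210  24  16 153] [282.1 217.4]
scene yellow [339 161  16  15 189] [346.7 167.6]
scene yellow [335 189  23   9  67] [347.  192.2]
scene blue [304 170  18  16 212] [312.5 177. ]
scene blue [303 200  23  14 149] [314.3 205.8]
side red [363 154  17  15 159] [371.3 159.4]
side red [356 194  25  12  78] [367.5 201.6]
side yellow [295 188  17  14 165] [303.3 193.6]
side yellow [292 229  28  15 133] [305.8 238.4]
side blue [ 267  108   70   49 1065] [303.9 131. ]
side blue [331 170  18  13 169] [339.4 176.1]
side blue [326 211  26  13  74] [337.1 219.3]
```

View pics/scene_z.png

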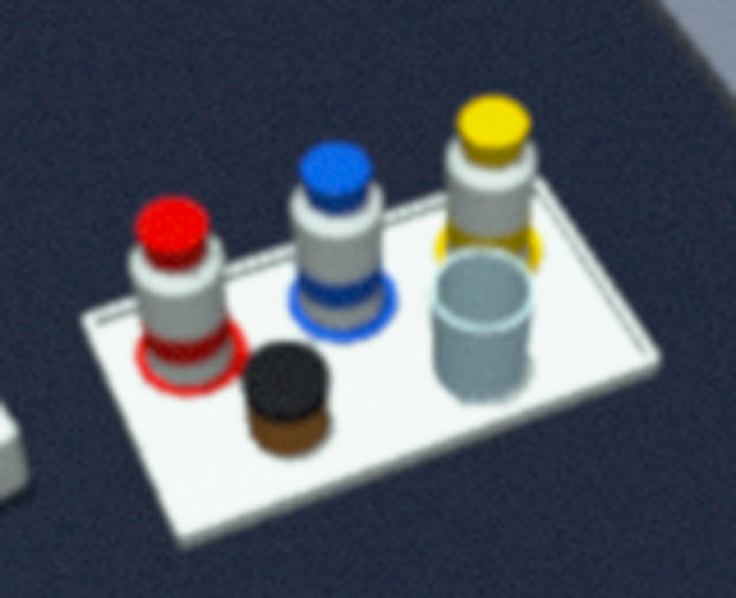

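View pics/side_z.png

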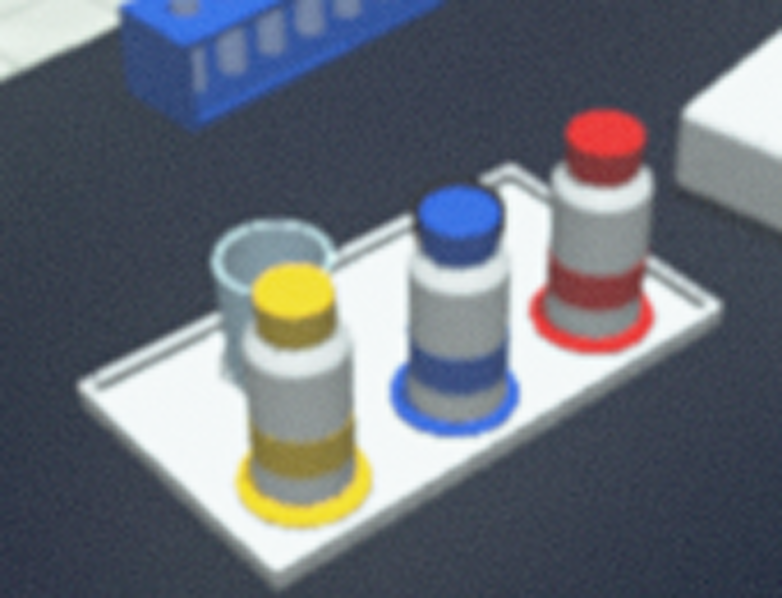

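```bash
python3 - <<'E'
from h import *
rng={"red":[((0,150,90),(8,255,255)),((172,150,90),(180,255,255))],"yellow":[((20,150,100),(32,255,255))],"blue":[((105,150,80),(125,255,255))]}
caps={"scene":{"red":(277,190),"yellow":(347,168),"blue":(312,177)},"side":{"red":(371,159),"yellow":(303,194),"blue":(339,176)}}
D={n:get_image(n) for n in caps}
for k,l in rng.items():
    for n,d in D.items():
        m=sum(hsvmask(d["color"],*q) for q in l); N,lab,st,ce=cv2.connectedComponentsWithStats(m)
        i=lab[caps[n][k][1],caps[n][k][0]]
        u,vc=ce[i]; top=st[i,1]-0.5
        far=plane(d,(u,top),0.113)[0]; dr=far[:2]-d["position"][:2]; dr/=np.linalg.norm(dr)
        print(k,n,(far[:2]-0.018*dr).round(4), "centroid@.104",plane(d,(u,vc),.104)[0][:2].round(4))
def pl(n,uv,z): print(n,uv,plane(D[n],uv,z)[0].round(4))
z=4.6
# tray corners scene
for n,(ox,oy),c in [("scene",(240,140),[(82,320),(180,538),(545,182),(660,358)]),("side",(240,130),[(82,385),(278,580),(512,166),(720,303)])]:
    for q in c: pl(n,(ox+q[0]/z,oy+q[1]/z),0.012)
# jar lid: scene lid centre
print("jar lid");pl("scene",(240+286/z,140+379/z),.049)
print("beaker mouth");pl("scene",(240+482/z,140+291/z),.069);pl("side",(240+276/z,130+262/z),.069)
# balance pan & side tray
for n in D:
    x,y=(120,160) if n=="scene" else (370,110)
    cv2.imwrite(f"pics/{n}_b.png",cv2.resize(D[n]["color"][y:y+130,x:x+150],None,fx=4.5,fy=4.5,interpolation=cv2.INTER_CUBIC))
    x,y,w,h=(350,90,130,100) if n=="scene" else (130,250,190,150)
    cv2.imwrite(f"pics/{n}_t.png",cv2.resize(D[n]["color"][y:y+h,x:x+w],None,fx=4,fy=4,interpolation=cv2.INTER_CUBIC))
E
```

```text
red scene [ 0.5629 -0.1093] centroid@.104 [ 0.5614 -0.1113]
red side [ 0.5651 -0.109 ] centroid@.104 [ 0.571  -0.1175]
yellow scene [0.578  0.0658] centroid@.104 [0.5762 0.068 ]
yellow side [0.5756 0.0698] centroid@.104 [0.5839 0.0639]
blue scene [ 0.5667 -0.02  ] centroid@.104 [ 0.565  -0.0199]
blue side [ 0.5702 -0.0204] centroid@.104 [ 0.5756 -0.0261]
scene (257.82608695652175, 209.56521739130437) [ 0.523  -0.1563  0.012 ]
scene (279.1304347826087, 256.95652173913044) [ 0.6764 -0.1654  0.012 ]
scene (358.47826086956525, 179.56521739130434) [0.5543 0.1202 0.012 ]
scene (383.47826086956525, 217.82608695652175) [0.6933 0.1095 0.012 ]
side (257.82608695652175, 213.69565217391306) [0.688  0.1098 0.012 ]
side (300.4347826086956, 256.0869565217391) [0.531  0.1232 0.012 ]
side (351.304347826087, 166.08695652173913) [ 0.6693 -0.1615  0.012 ]
side (396.52173913043475, 195.8695652173913) [ 0.5185 -0.1528  0.012 ]
jar lid
scene (302.17391304347825, 222.3913043478261) [ 0.6372 -0.0853  0.049 ]
beaker mouth
scene (344.7826086956522, 203.2608695652174) [0.6475 0.0235 0.069 ]
side (300.0, 186.95652173913044) [0.6388 0.028  0.069 ]
```

View pics/scene_b.png

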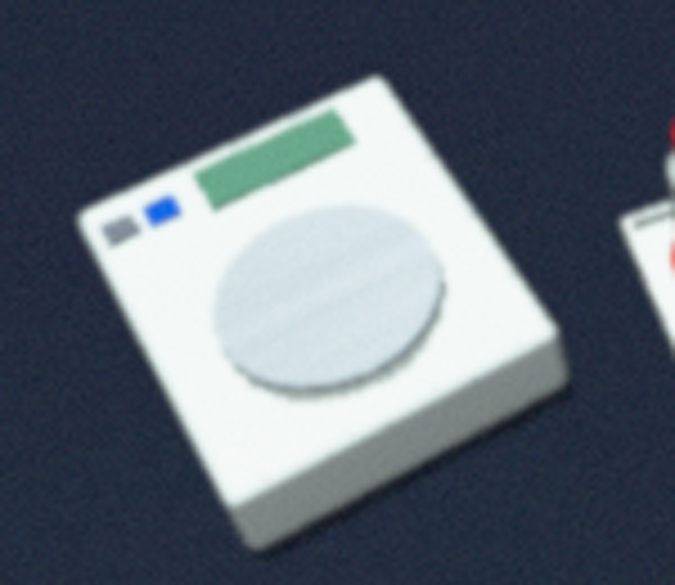

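View pics/side_b.png

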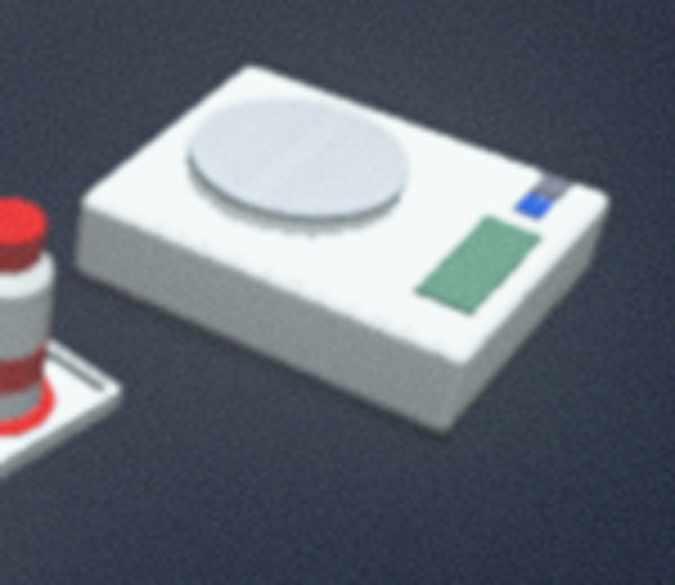

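View pics/scene_t.png

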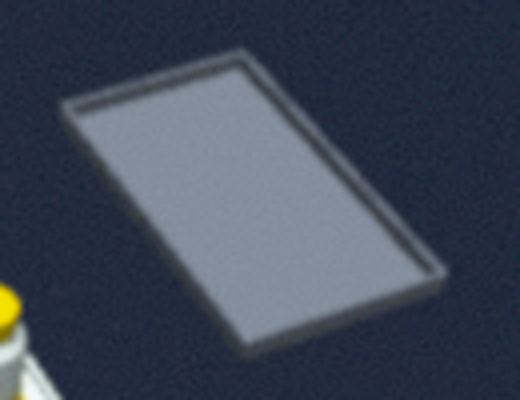

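View pics/side_t.png

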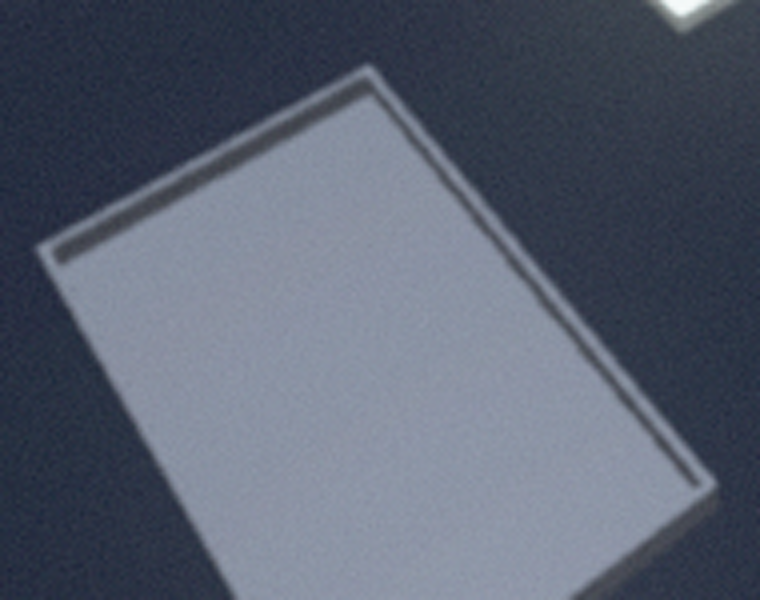

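```bash
python3 - <<'E'
from h import *
D={n:get_image(n) for n in ("scene","side")}
def pl(n,uv,z): print(n,plane(D[n],uv,z)[0].round(4))
def cen(n,o,pts,s,z):
    P=plane(D[n],[(o[0]+a/s,o[1]+b/s) for a,b in pts],z); return P
# pan rim extremes -> circle fit on plane (top edge points)
for n,o,pts in [("scene",(120,160),[(215,300),(330,205),(443,272),(232,345),(260,373),(300,387),(350,383),(400,360),(430,325),(250,243),(410,225)]),
              ("side",(370,110),[(188,150),(205,122),(250,100),(300,97),(350,107),(395,138),(408,163),(395,195),(350,215),(300,215),(240,200),(205,177)])]:
    P=cen(n,o,pts,4.5,.070); A=np.c_[2*P[:,:2],np.ones(len(P))]; s=np.linalg.lstsq(A,(P[:,:2]**2).sum(1),rcond=None)[0]
    print("pan",n,s[:2].round(4),np.sqrt(s[2]+s[:2]@s[:2]).round(4))
print("tray");print(cen("scene",(350,90),[(62,106),(242,50),(446,273),(246,345)],4,.018).round(3));print(cen("side",(130,250),[(38,248),(370,66),(717,487)],4,.018).round(3))
s=sense();print(s["position"],s["eef_rot"]); print(R.from_rotvec(s["eef_rot"]).as_matrix().round(3))
E
```

```text
pan scene [ 0.5417 -0.3153] 0.0574
pan side [ 0.5352 -0.3127] 0.0574
tray
[[0.347 0.268 0.018]
 [0.356 0.426 0.018]
 [0.624 0.407 0.018]
 [0.615 0.247 0.018]]
[[0.62  0.408 0.018]
 [0.608 0.25  0.018]
 [0.34  0.269 0.018]]
[0.17357418 0.70389029 0.40461221] [ 3.78837860e-01  3.11863106e+00 -2.09803016e-04]
[[-0.971  0.239  0.   ]
 [ 0.239  0.971 -0.   ]
 [-0.    -0.    -1.   ]]
```

```bash
cat >> h.py <<'E'
def plan(target,yaw=None,rows=None):
    """world TCP target -> tool shift. yaw = angle of tool y from world y (deg, ccw)."""
    s=sense(); Rm=R.from_rotvec(s["eef_rot"]); M=Rm.as_matrix()
    if yaw is not None:
        c,sn=np.cos(np.radians(yaw)),np.sin(np.radians(yaw))
        y=np.array([-sn,c,0]); z=np.array([0,0,-1.]); G=np.c_[np.cross(y,z),y,z]
        print("turn tool deg",np.degrees((Rm.inv()*R.from_matrix(G)).as_rotvec()).round(2)); M=G
    v=M.T@(np.array(target)-s["position"])*1000
    print("shift mm",v.round(1),"len",np.linalg.norm(v).round(1),"t",round(s["time_s"],2),"F",s["contact_force"].round(1),"w",round(s["gripper_width"],3))
E
python3 - <<'E'
from h import *
plan((0.70,-0.02,0.42),-4.2)
E
```

```text
turn tool deg [-0.01  0.   -9.65]
shift mm [-578.  -683.4  -15.4] len 895.2 t 0.45 F [ 0.4 -0.2 -0.5] w 1.004
```

Call:
move_arm(
  targets=[0,0,0,0,0,-4.8,0,0,0,0,0,-4.8,-32,-37.6,-0.8,0,0,0,-32,-37.6,-0.8,0,0,0,-32,-37.6,-0.8,0,0,0,-32,-37.6,-0.8,0,0,0,-32,-37.6,-0.8,0,0,0,-32,-37.6,-0.8,0,0,0,-32,-37.6,-0.8,0,0,0,-32,-37.6,-0.8,0,0,0,-32,-37.6,-0.8,0,0,0,-32,-37.6,-0.8,0,0,0,-32,-37.6,-0.8,0,0,0,-32,-37.6,-0.8,0,0,0,-32,-37.6,-0.8,0,0,0,-32,-37.6,-0.8,0,0,0,-32,-37.6,-0.8,0,0,0,-32,-37.6,-0.8,0,0,0,-32,-37.6,-0.8,0,0,0,0,0,0,0,0,0],
  claw=0.5,
)

```text
time_s: 2.45
position: [0.6816, 0.0195, 0.4172]
eef_rot: [0.097, 3.134, 0.007]
contact_force: [-0.1, -0.7, -0.6]
gripper_width: 0.752
```

```bash
python3 - <<'E'
from h import *
plan((0.70,-0.02,0.42),-4.2)
d=get_image("wrist");cv2.imwrite("pics/w1.png",d["color"]);print(d["position"],R.from_rotvec(d["attitude"]).as_matrix().round(3))
E
```

```text
turn tool deg [0.28 0.34 0.65]
shift mm [-21.3 -38.1  -2.8] len 43.7 t 2.45 F [-0.1 -0.7 -0.6] w 0.752
[0.61208108 0.024173   0.38619131] [[ 0.061  0.958  0.281]
 [ 0.998 -0.06  -0.012]
 [ 0.005  0.281 -0.96 ]]
```

View pics/w1.png

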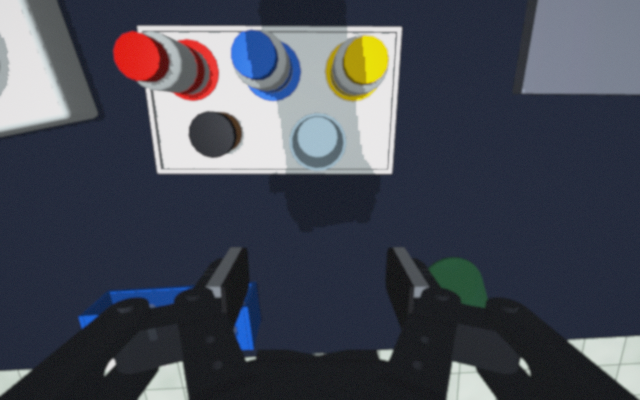

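The wrist view from above shows the red cap (140,56), blue (254,54), yellow (365,60), jar lid (212,134), beaker (318,137), tray corners (138,27) to (400,27) and (158,173) to (392,173). Fitting shapes on these.

```bash
python3 - <<'E'
from h import *
d=get_image("wrist");im=d["color"]
cv2.imwrite("pics/w1z.png",cv2.resize(im[10:190,100:420],None,fx=2.5,fy=2.5,interpolation=cv2.INTER_CUBIC))
def circ(P):
    A=np.c_[2*P[:,:2],np.ones(len(P))]; s=np.linalg.lstsq(A,(P[:,:2]**2).sum(1),rcond=None)[0]
    return s[:2].round(4),np.sqrt(s[2]+s[:2]@s[:2]).round(4)
hsv=cv2.cvtColor(im,cv2.COLOR_BGR2HSV)
for n,p in dict(red=(140,56),blue=(254,54),yellow=(365,60),jar=(212,134)).items():
    print(n,hsv[p[1],p[0]])
    ref=im[p[1]-3:p[1]+4,p[0]-3:p[0]+4].reshape(-1,3).mean(0)
    m=(np.abs(im.astype(float)-ref).max(2)<45).astype(np.uint8)
    N,lab,st,ce=cv2.connectedComponentsWithStats(m,connectivity=4); i=lab[p[1],p[0]]
    c=max(cv2.findContours((lab==i).astype(np.uint8),0,cv2.CHAIN_APPROX_NONE)[0],key=len)
    e=cv2.fitEllipse(cv2.convexHull(c)); print(st[i],e)
    z=.049 if n=="jar" else .113
    print("  world",plane(d,e[0],z)[0][:2].round(4),circ(plane(d,cv2.convexHull(c)[:,0],z)))
E
```

```text
red [  1 218 227]
[ 110   35   45   48 1652] ((132.09202575683594, 57.9798698425293), (41.961605072021484, 49.977054595947266), 144.97816467285156)
  world [ 0.565  -0.1122] (array([ 0.5654, -0.1122]), np.float64(0.0171))
blue [109 197 158]
[243  34  29  48 951] ((251.07797241210938, 57.295597076416016), (39.842063903808594, 47.02330780029297), 179.66236877441406)
  world [ 0.5699 -0.0198] (array([ 0.57  , -0.0207]), np.float64(0.0167))
yellow [ 29 244 233]
[360  40  23  45 735] ((369.105224609375, 61.27695846557617), (25.09999656677246, 44.6771354675293), 176.74484252929688)
  world [0.5781 0.0721] (array([0.5788, 0.0688]), np.float64(0.0145))
jar [111  25  70]
[ 186  114   53   45 1854] ((211.22457885742188, 135.15528869628906), (45.06999588012695, 52.704708099365234), 90.71128845214844)
  world [ 0.6311 -0.0801] (array([ 0.6316, -0.0798]), np.float64(0.0251))
```

View pics/w1z.png

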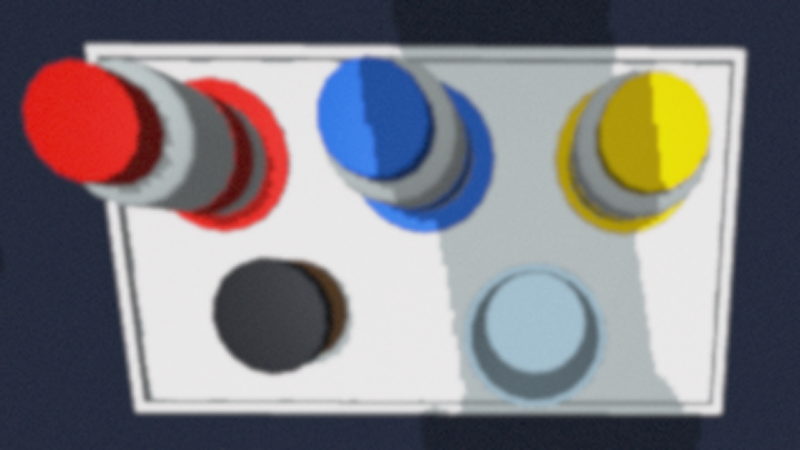

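```bash
python3 - <<'E'
from h import *
d=get_image("wrist")
f=lambda p,z:plane(d,[(100+a/2.5,10+b/2.5) for a,b in p],z)[:,:2].round(4)
print("caps",f([(81,121),(375,118),(655,132)],.113)); print("jar",f([(271,315)],.049))
print("beaker rim",f([(536,333)],.069))
print("tray",f([(86,45),(745,51),(720,412),(137,410)],.012))
print("coaster edge: red r/b/t, blue r/b, yel l/b",f([(290,160),(225,232),(212,78),(494,160),(428,232),(556,155),(622,232)],.007))
E
```

```text
caps [[ 0.5645 -0.109 ]
 [ 0.5686 -0.0178]
 [ 0.5773  0.0694]]
jar [[ 0.6307 -0.0798]]
beaker rim [[0.6421 0.0283]]
tray [[ 0.519  -0.152 ]
 [ 0.536   0.1224]
 [ 0.6897  0.1128]
 [ 0.673  -0.161 ]]
coaster edge: red r/b/t, blue r/b, yel l/b [[ 0.5675 -0.0753]
 [ 0.5959 -0.1086]
 [ 0.5332 -0.1037]
 [ 0.5724  0.014 ]
 [ 0.6009 -0.0178]
 [ 0.5718  0.0412]
 [ 0.6057  0.0693]]
```

```bash
python3 - <<'E'
from h import *
plan((0.5753,0.0706,0.30),-3.5)
E
```

```text
turn tool deg [0.52 0.15 0.43]
shift mm [105.7  36.8 117. ] len 162.0 t 2.6 F [-0.   0.1  0.5] w 0.755
```

Call:
move_arm(
  targets=[21,7.4,23.4,0.5,0.1,0.4,21,7.4,23.4,0,0,0,21,7.4,23.4,0,0,0,21,7.4,23.4,0,0,0,20,7,22,0,0,0,0,0,0,0,0,0],
)

```text
time_s: 3.2
position: [0.5684, 0.0831, 0.3001]
eef_rot: [0.07, 3.138, 0.009]
contact_force: [0.4, 0.7, -0.3]
gripper_width: 0.749
```

```bash
python3 - <<'E'
from h import *
plan((0.5753,0.0706,0.224),-3.5)
d=get_image("wrist");cv2.imwrite("pics/w2.png",d["color"])
E
```

```text
turn tool deg [0.34 0.15 0.94]
shift mm [ -7.7 -12.   76.1] len 77.4 t 3.2 F [ 0.4  0.7 -0.3] w 0.749
```

View pics/w2.png

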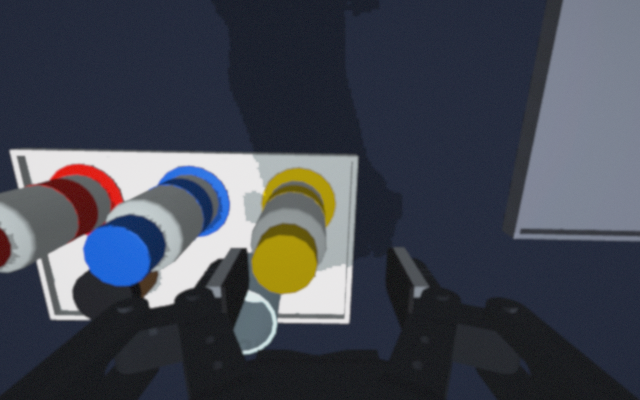

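Call:
move_arm(
  targets=[-4,-6,0,0.3,0.1,0.9,-4,-6,0,0,0,0,0,0,0,0,0,0],
)

```text
time_s: 3.55
position: [0.5797, 0.071, 0.304]
eef_rot: [0.093, 3.131, 0.003]
contact_force: [0.5, 0.4, 0.4]
gripper_width: 0.748
```

```bash
python3 - <<'E'
from h import *
plan((0.5753,0.0706,0.224),-3.5)
d=get_image("wrist");cv2.imwrite("pics/w3.png",d["color"])
for z in(.113,): print(plane(d,(285,260),z))
print(proj(d,[(0.5753,0.0706,.113)]))
E
```

```text
turn tool deg [0.12 0.5  0.08]
shift mm [ 4.3 -0.6 80. ] len 80.1 t 3.55 F [0.5 0.4 0.4] w 0.748
[[0.58944641 0.05361778 0.113     ]]
[[314.45838408 234.20032867]]
```

View pics/w3.png

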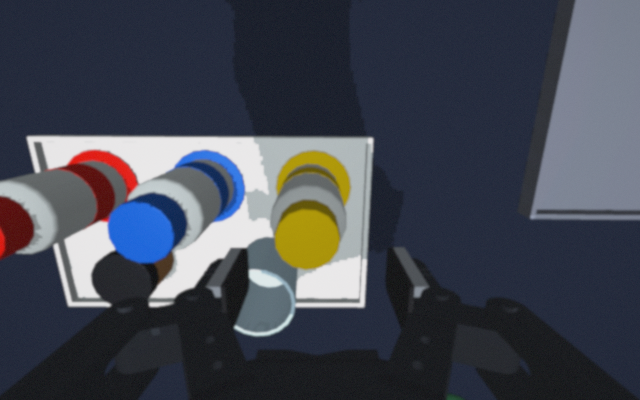

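```bash
python3 - <<'E'
from h import *
d=get_image("wrist")
print(d["position"],R.from_rotvec(d["attitude"]).as_matrix().round(3))
print("cap",plane(d,[(306.5,235)],.113)); print("coaster yel",plane(d,[(277,185),(350,185),(313,151)],.007))
print("blue cap",plane(d,[(142,231)],.113));print("blue coaster top/right",plane(d,[(206,151),(244,186)],.007))
s=sense();M=R.from_rotvec(s["eef_rot"]).as_matrix();print("cam in tool",M.T@(d["position"]-s["position"]))
E
```

```text
[0.51003848 0.07571502 0.27281819] [[ 0.059  0.957  0.284]
 [ 0.998 -0.057 -0.014]
 [ 0.003  0.284 -0.959]]
cap [[0.57532244 0.06674482 0.113     ]]
coaster yel [[0.57170366 0.03897142 0.007     ]
 [0.57538726 0.10067411 0.007     ]
 [0.54489151 0.07117864 0.007     ]]
blue cap [[ 0.56780359 -0.02016712  0.113     ]]
blue coaster top/right [[ 0.5396868  -0.01647908  0.007     ]
 [ 0.57090511  0.0109996   0.007     ]]
cam in tool [ 6.94564603e-02 -4.17774091e-05  3.04028972e-02]
```

Call:
move_arm(
  targets=[3,-2,12,0.1,0.5,0,1,-1,18,0,0,0,0,0,18,0,0,0,0,0,15,0,0,0,0,0,8,0,0,0,0,0,0,0,0,0],
)

```text
time_s: 4.25
position: [0.5743, 0.0673, 0.2282]
eef_rot: [-0.096, -3.138, -0.001]
contact_force: [0.7, 0.7, 0.8]
gripper_width: 0.753
```

```bash
python3 - <<'E'
from h import *
plan((0.5755,0.068,0.224),-3.5)
E
```

```text
turn tool deg [ 0.05 -0.12 -0.01]
shift mm [-1.1  0.7  4.2] len 4.4 t 4.25 F [0.7 0.7 0.8] w 0.753
```

Call:
move_arm(
  targets=[-1,1,4,0,0,0,0,0,0,0,0,0],
)

```text
time_s: 4.45
position: [0.5755, 0.0682, 0.2241]
eef_rot: [-0.096, -3.138, -0.001]
contact_force: [0.5, -0.2, 1.0]
gripper_width: 0.752
```

Call:
move_arm(
  targets=[0,0,0,0,0,0,0,0,0,0,0,0,0,0,0,0,0,0,0,0,0,0,0,0,0,0,0,0,0,0,0,0,0,0,0,0],
  claw=-1,
  force=30,
)

```text
time_s: 5.05
position: [0.576, 0.0683, 0.2259]
eef_rot: [0.096, 3.14, 0.002]
contact_force: [0.6, -0.6, -1.0]
gripper_width: 0.555
```

```bash
python3 - <<'E'
from h import *
plan((0.5755,0.068,0.30),-3.5)
d=get_image("wrist");cv2.imwrite("pics/w4.png",d["color"])
E
```

```text
turn tool deg [ 0.09  0.03 -0.02]
shift mm [  0.4  -0.3 -74.1] len 74.1 t 5.05 F [ 0.6 -0.6 -1. ] w 0.555
```

View pics/w4.png

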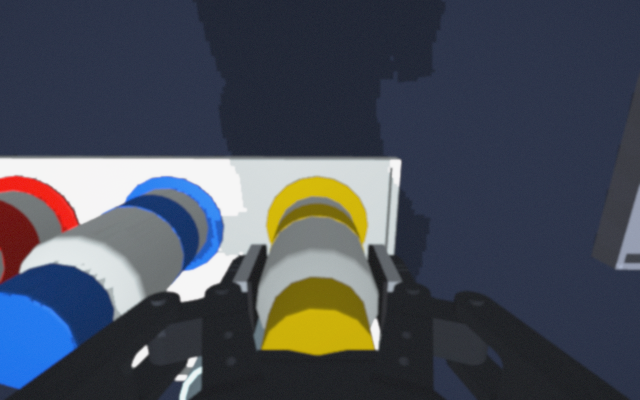

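Call:
move_arm(
  targets=[0,0,-8,0,0,0,0,0,-16,0,0,0,0,0,-18,0,0,0,0,5,-14,0,0,0,1,15,-4,0,0,0,2,28,0,0,0,0,3,36,0,0,0,0,3,36,0,0,0,0,3,36,0,0,0,0,3,36,0,0,0,0,3,30,0,0,0,0,2,18,0,0,0,0,1,8,0,0,0,0,0,0,0,0,0,0],
)

```text
time_s: 6.5
position: [0.5664, 0.3346, 0.2891]
eef_rot: [-0.093, -3.138, -0.006]
contact_force: [-0.8, -0.3, 0.4]
gripper_width: 0.556
```

```bash
python3 - <<'E'
from h import *
plan((0.571,0.332,0.224),-3.5)
d=get_image("wrist");cv2.imwrite("pics/w5.png",d["color"])
E
```

```text
turn tool deg [ 0.21 -0.11  0.1 ]
shift mm [-4.8 -2.3 65.1] len 65.3 t 6.5 F [-0.8 -0.3  0.4] w 0.556
```

View pics/w5.png

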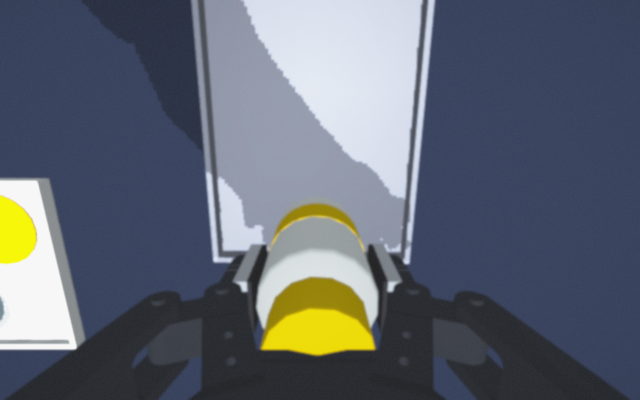

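Call:
move_arm(
  targets=[-2,-1,10,0.2,-0.1,0.1,-2,-1,16,0,0,0,0,0,16,0,0,0,0,0,11,0,0,0,0,0,5,0,0,0,0,0,0,0,0,0],
)

```text
time_s: 7.15
position: [0.5724, 0.3235, 0.2249]
eef_rot: [-0.111, -3.138, 0.009]
contact_force: [-0.0, 0.1, -0.9]
gripper_width: 0.551
```

```bash
python3 - <<'E'
from h import *
plan((0.571,0.332,0.2235),-3.5)
E
```

```text
turn tool deg [-0.32 -0.08 -0.56]
shift mm [1.9 8.4 1.4] len 8.7 t 7.15 F [-0.   0.1 -0.9] w 0.551
```

Call:
move_arm(
  targets=[1,5,0,-0.3,-0.1,-0.5,0,3,0,0,0,0,0,0,0.5,0,0,0,0,0,0,0,0,0],
)

```text
time_s: 7.55
position: [0.5725, 0.3323, 0.2254]
eef_rot: [0.097, 3.138, 0.002]
contact_force: [-0.3, -0.4, -0.8]
gripper_width: 0.554
```

```bash
python3 - <<'E'
from h import *
plan((0.571,0.332,0.2235),-3.5)
E
```

```text
turn tool deg [ 0.08  0.12 -0.03]
shift mm [ 1.5 -0.4  1.9] len 2.4 t 7.55 F [-0.3 -0.4 -0.8] w 0.554
```

Call:
move_arm(
  targets=[0,0,1.5,0,0,0,0,0,1,0,0,0,0,0,0,0,0,0],
)

```text
time_s: 7.85
position: [0.5725, 0.3327, 0.2236]
eef_rot: [0.096, 3.137, 0.003]
contact_force: [-0.1, 0.3, -0.7]
gripper_width: 0.553
```

Call:
move_arm(
  targets=[0,0,0,0,0,0,0,0,0,0,0,0,0,0,0,0,0,0],
  claw=0.5,
)

```text
time_s: 8.15
position: [0.5726, 0.3326, 0.2239]
eef_rot: [0.096, 3.137, 0.004]
contact_force: [-0.8, 0.5, -0.0]
gripper_width: 0.752
```

```bash
python3 - <<'E'
from h import *
plan((0.572,0.332,0.29),-3.5)
d=get_image("wrist");cv2.imwrite("pics/w6.png",d["color"])
d=get_image("side");cv2.imwrite("pics/s6.png",d["color"])
E
```

```text
turn tool deg [ 0.14  0.2  -0.02]
shift mm [  0.6  -0.7 -66.1] len 66.2 t 8.15 F [-0.8  0.5 -0. ] w 0.752
```

View pics/s6.png

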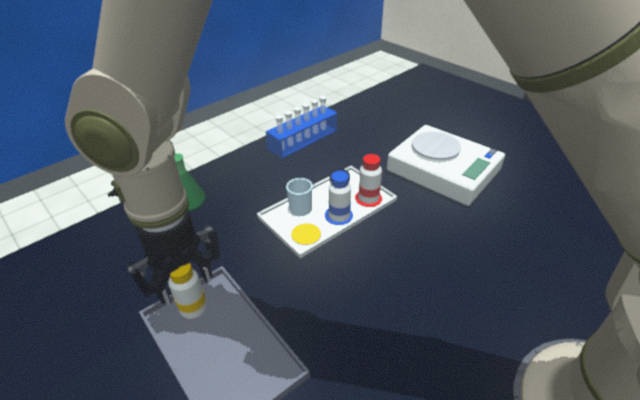

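Call:
move_arm(
  targets=[0,0,-12,0,0,0,0,0,-22,0,0,0,0,0,-26,0,0,0,0,-5,-14,0,0,0,-1,-20,-2,0,0,0,-2,-36,0,0,0,0,-3,-46,0,0,0,0,-3,-46,0,0,0,0,-3,-46,0,0,0,0,-3,-46,0,0,0,0,-2,-40,0,0,0,0,-2,-28,0,0,0,0,-1,-15,0,0,0,0,0,-6,0,0,0,0,0,0,0,0,0,0],
)

```text
time_s: 9.75
position: [0.5637, -0.0301, 0.3001]
eef_rot: [-0.109, -3.137, 0.005]
contact_force: [1.1, 0.8, -0.3]
gripper_width: 0.754
```

```bash
python3 - <<'E'
from h import *
plan((0.5705,-0.021,0.30),-3.5)
d=get_image("wrist");cv2.imwrite("pics/w7.png",d["color"])
print(proj(d,[(0.5705,-0.021,0.113)]))
e=get_image("side");m=hsvmask(e["color"],(20,120,100),(34,255,255));N,l,st,ce=cv2.connectedComponentsWithStats(m)
for n in("side","scene"):
    e=get_image(n);m=hsvmask(e["color"],(20,120,100),(34,255,255));N,l,st,ce=cv2.connectedComponentsWithStats(m)
    for i in range(1,N):
        if st[i,4]>60: print(n,st[i],ce[i],plane(e,ce[i],.007))
E
```

```text
turn tool deg [-0.18 -0.14 -0.49]
shift mm [-6.2  9.5  0.1] len 11.4 t 9.75 F [ 1.1  0.8 -0.3] w 0.754
[[335.48055584 259.05164501]]
side [292 224  29  21 469] [305.63113006 233.61620469] [[0.57427346 0.07207391 0.007     ]]
side [168 259  24  24 463] [179.93520518 270.49028078] [[0.66551854 0.30996622 0.007     ]]
side [177 294  27  18 194] [192.0257732 305.3814433] [[0.57874143 0.33394765 0.007     ]]
scene [131   0  25  63 401] [143.25187032  34.63840399] [[-0.48389952 -0.22209589  0.007     ]]
scene [  0  78  14  23 126] [ 5.46031746 90.4047619 ] [[-0.348865   -0.71123166  0.007     ]]
scene [429 127  15  14 169] [435.29585799 133.43786982] [[0.49890932 0.41549447 0.007     ]]
scene [422 153  16   9  81] [428.90123457 157.81481481] [[0.5722604  0.33803794 0.007     ]]
scene [335 185  23  14 193] [346.41968912 190.74093264] [[0.56976916 0.07465527 0.007     ]]
```

View pics/w7.png

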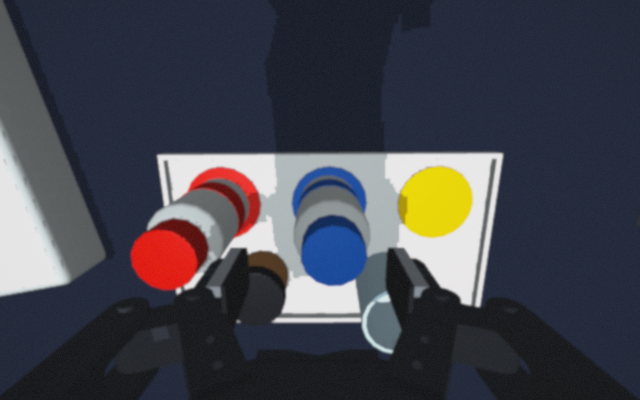

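```bash
python3 - <<'E'
from h import *
d=get_image("wrist")
m=hsvmask(d["color"],(20,120,80),(34,255,255));c=max(cv2.findContours(m,0,cv2.CHAIN_APPROX_NONE)[0],key=cv2.contourArea);e=cv2.fitEllipse(c);print(e,plane(d,e[0],.007))
print("blue cap",plane(d,[(333,251.5)],.113),"coaster b",plane(d,[(294,200),(366,200),(330,166)],.007),"red",plane(d,[(188,200),(261,202),(222,166)],.007))
print("red cap",plane(d,[(165,255)],.113))
E
```

```text
((430.62591552734375, 200.95614624023438), (67.5011215209961, 74.78333282470703), 58.07744216918945) [[0.57480657 0.06856572 0.007     ]]
blue cap [[ 0.56710954 -0.01872477  0.113     ]] coaster b [[ 0.56654888 -0.04680775  0.007     ]
 [ 0.57045697  0.01399457  0.007     ]
 [ 0.53954545 -0.01485198  0.007     ]] red [[ 0.56079109 -0.13638797  0.007     ]
 [ 0.56650837 -0.07488472  0.007     ]
 [ 0.53383909 -0.10343675  0.007     ]]
red cap [[ 0.56342637 -0.10786234  0.113     ]]
```

Call:
move_arm(
  targets=[-3,6,10,-0.2,-0.1,-0.5,-2,4,18,0,0,0,0,0,18,0,0,0,0,0,14,0,0,0,0,0,7,0,0,0,0,0,0,0,0,0],
)

```text
time_s: 10.6
position: [0.5721, -0.009, 0.2287]
eef_rot: [0.069, 3.138, 0.008]
contact_force: [-0.6, 0.6, 0.4]
gripper_width: 0.752
```

```bash
python3 - <<'E'
from h import *
plan((0.569,-0.0198,0.225),-3.5)
d=get_image("wrist");cv2.imwrite("pics/w8.png",d["color"])
E
```

```text
turn tool deg [0.28 0.16 0.98]
shift mm [  2.5 -10.9   3.7] len 11.8 t 10.6 F [-0.6  0.6  0.4] w 0.752
```

View pics/w8.png

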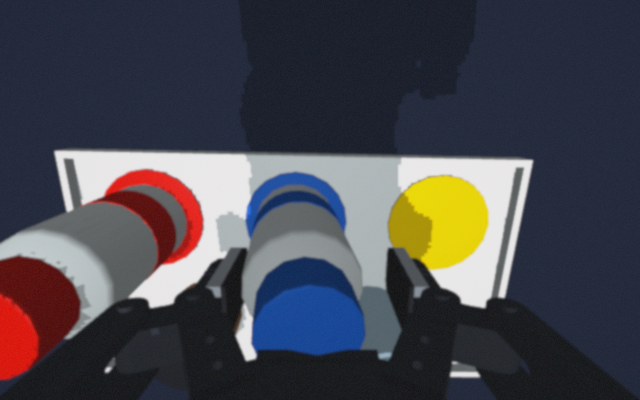

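Call:
move_arm(
  targets=[1,-5,0,0.3,0.1,1,1,-4,0,0,0,0,0,0,2,0,0,0,0,0,0,0,0,0],
)

```text
time_s: 11.05
position: [0.5701, -0.0184, 0.2288]
eef_rot: [0.098, 3.136, -0.0]
contact_force: [-0.1, -0.1, 0.2]
gripper_width: 0.752
```

```bash
python3 - <<'E'
from h import *
plan((0.569,-0.0198,0.225),-3.5)
d=get_image("wrist");cv2.imwrite("pics/w9.png",d["color"])
E
```

```text
turn tool deg [-0.01  0.24 -0.1 ]
shift mm [ 1.  -1.5  3.8] len 4.2 t 11.05 F [-0.1 -0.1  0.2] w 0.752
```

View pics/w9.png

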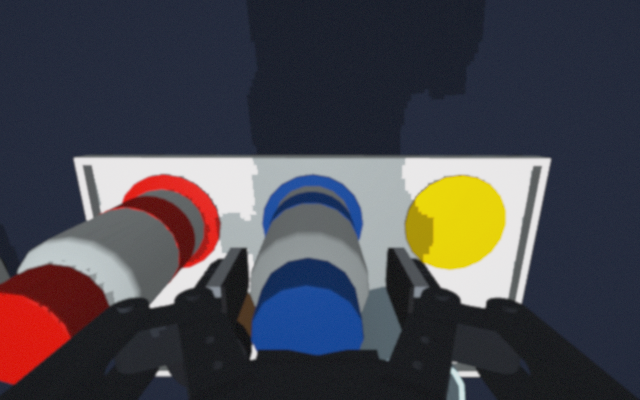

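Call:
move_arm(
  targets=[0.3,-2,2,0,0.2,0,0,-1,2,0,0,0,0,0,0,0,0,0],
)

```text
time_s: 11.4
position: [0.5697, -0.0217, 0.225]
eef_rot: [0.099, 3.139, -0.0]
contact_force: [0.6, -0.2, 0.8]
gripper_width: 0.751
```

Call:
move_arm(
  targets=[0,0,0,0,0,0,0,0,0,0,0,0,0,0,0,0,0,0,0,0,0,0,0,0,0,0,0,0,0,0],
  claw=-1,
)

```text
time_s: 11.9
position: [0.5697, -0.0217, 0.2251]
eef_rot: [0.099, 3.139, -0.0]
contact_force: [-0.1, 0.4, 0.8]
gripper_width: 0.553
```

```bash
python3 - <<'E'
from h import *
plan((0.4815,0.338,0.28),-3.5)
d=get_image("wrist");cv2.imwrite("pics/w10.png",d["color"])
E
```

```text
turn tool deg [-0.    0.07 -0.1 ]
shift mm [110.  353.6 -54.9] len 374.4 t 11.9 F [-0.1  0.4  0.8] w 0.553
```

View pics/w10.png

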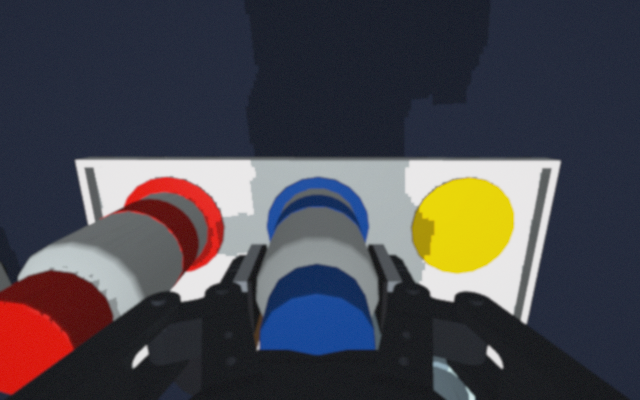

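Call:
move_arm(
  targets=[0,0,-10,0,0,0,0,0,-18,0,0,0,0,0,-20,0,0,0,3,8,-10,0,0,0,6,20,-2,0,0,0,10,32,0,0,0,0,13,42,0,0,0,0,13,42,0,0,0,0,13,42,0,0,0,0,13,42,0,0,0,0,12,38,0,0,0,0,10,30,0,0,0,0,7,22,0,0,0,0,4,14,0,0,0,0,2,6,0,0,0,0,0,0,0,0,0,0,0,0,0,0,0,0,0,0,0,0,0,0],
)

```text
time_s: 13.75
position: [0.478, 0.3384, 0.2912]
eef_rot: [0.102, 3.138, 0.003]
contact_force: [0.6, -0.2, -2.1]
gripper_width: 0.555
```

```bash
python3 - <<'E'
from h import *
plan((0.4815,0.338,0.2225),-3.5)
E
```

```text
turn tool deg [ 0.12  0.08 -0.21]
shift mm [-3.5 -0.2 68.7] len 68.8 t 13.75 F [ 0.6 -0.2 -2.1] w 0.555
```

Call:
move_arm(
  targets=[-2,0,10,0.1,0.1,-0.2,-1,0,17,0,0,0,0,0,17,0,0,0,0,0,12,0,0,0,0,0,6,0,0,0,0,0,0,0,0,0,0,0,0,0,0,0],
)

```text
time_s: 14.45
position: [0.4845, 0.3324, 0.2252]
eef_rot: [0.109, 3.139, -0.003]
contact_force: [-0.9, 0.5, -0.6]
gripper_width: 0.552
```

```bash
python3 - <<'E'
from h import *
plan((0.4815,0.338,0.222),-3.5)
E
```

```text
turn tool deg [-0.11  0.02 -0.49]
shift mm [3.4 5.4 3.2] len 7.1 t 14.45 F [-0.9  0.5 -0.6] w 0.552
```

Call:
move_arm(
  targets=[2,3,0,0,0,-0.4,0,2,1,0,0,0,0,0,1.5,0,0,0,0,0,0.5,0,0,0,0,0,0,0,0,0],
)

```text
time_s: 14.95
position: [0.483, 0.3388, 0.2239]
eef_rot: [0.096, 3.137, 0.001]
contact_force: [-0.6, 0.1, -0.2]
gripper_width: 0.556
```

Call:
move_arm(
  targets=[0,0,1.5,0,0,0,0,0,0.5,0,0,0,0,0,0,0,0,0],
)

```text
time_s: 15.25
position: [0.4831, 0.3388, 0.2221]
eef_rot: [0.096, 3.137, 0.001]
contact_force: [-0.8, -0.2, 1.0]
gripper_width: 0.55
```

Call:
move_arm(
  targets=[0,0,0,0,0,0,0,0,0,0,0,0,0,0,0,0,0,0],
  claw=0.5,
)

```text
time_s: 15.55
position: [0.4832, 0.3387, 0.2222]
eef_rot: [0.096, 3.137, 0.001]
contact_force: [0.0, 0.8, -0.8]
gripper_width: 0.749
```

```bash
python3 - <<'E'
from h import *
plan((0.565,-0.1113,0.305),-3.5)
d=get_image("wrist");cv2.imwrite("pics/w11.png",d["color"])
E
```

```text
turn tool deg [ 0.06  0.19 -0.02]
shift mm [-109.1 -444.2  -82.8] len 464.8 t 15.55 F [ 0.   0.8 -0.8] w 0.749
```

View pics/w11.png

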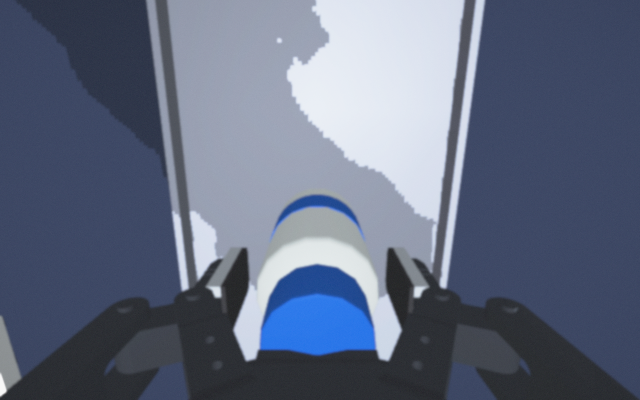

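Call:
move_arm(
  targets=[0,0,-14,0,0,0,0,0,-26,0,0,0,0,0,-28,0,0,0,-1,-5,-12,0,0,0,-5,-20,0,0,0,0,-9,-36,0,0,0,0,-11,-46,0,0,0,0,-11,-46,0,0,0,0,-11,-46,0,0,0,0,-11,-46,0,0,0,0,-11,-46,0,0,0,0,-11,-44,0,0,0,0,-9,-36,0,0,0,0,-7,-28,0,0,0,0,-5,-20,0,0,0,0,-3,-12,0,0,0,0,-1,-5,0,0,0,0,0,0,0,0,0,0,0,0,0,0,0,0,0,0,0,0,0,0],
)

```text
time_s: 17.6
position: [0.5632, -0.1204, 0.3121]
eef_rot: [0.09, 3.131, 0.006]
contact_force: [-0.1, 1.4, 0.5]
gripper_width: 0.749
```

```bash
python3 - <<'E'
from h import *
plan((0.565,-0.1113,0.30),-3.5)
d=get_image("wrist");cv2.imwrite("pics/w12.png",d["color"])
E
```

```text
turn tool deg [0.23 0.55 0.19]
shift mm [-1.2  9.2 12.1] len 15.2 t 17.6 F [-0.1  1.4  0.5] w 0.749
```

View pics/w12.png

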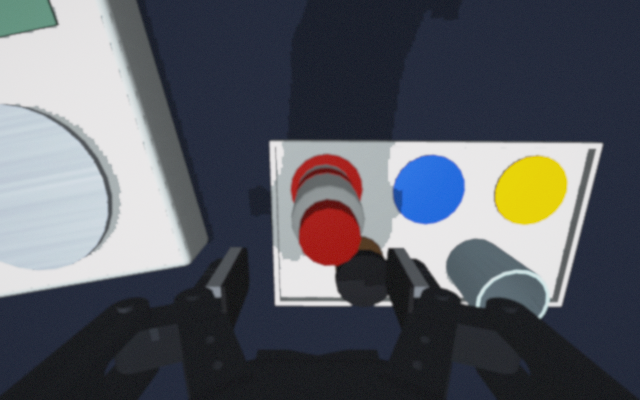

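Call:
move_arm(
  targets=[0,3,6,0.2,0.5,0.2,0,2,6,0,0,0,0,0,0,0,0,0,0,0,0,0,0,0],
)

```text
time_s: 18.05
position: [0.5637, -0.1121, 0.2987]
eef_rot: [-0.09, -3.14, -0.002]
contact_force: [-0.6, -0.3, 0.1]
gripper_width: 0.752
```

```bash
python3 - <<'E'
from h import *
plan((0.565,-0.1113,0.225),-3.5)
E
```

```text
turn tool deg [ 0.06 -0.04  0.23]
shift mm [-1.2  0.9 73.7] len 73.7 t 18.05 F [-0.6 -0.3  0.1] w 0.752
```

Call:
move_arm(
  targets=[-1,1,10,0,0,0.2,0,0,18,0,0,0,0,0,18,0,0,0,0,0,15,0,0,0,0,0,8,0,0,0,0,0,2,0,0,0,0,0,0,0,0,0],
)

```text
time_s: 18.75
position: [0.5653, -0.1111, 0.223]
eef_rot: [0.097, 3.14, 0.001]
contact_force: [0.2, -0.2, 0.4]
gripper_width: 0.752
```

```bash
python3 - <<'E'
from h import *
plan((0.565,-0.1113,0.225),-3.5)
d=get_image("wrist");cv2.imwrite("pics/w13.png",d["color"])
E
```

```text
turn tool deg [ 0.05  0.02 -0.05]
shift mm [ 0.3 -0.2 -2. ] len 2.1 t 18.75 F [ 0.2 -0.2  0.4] w 0.752
```

View pics/w13.png

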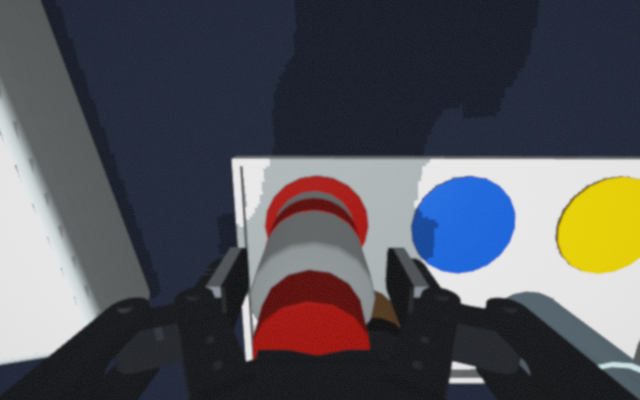

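Call:
move_arm(
  targets=[0,0,-2,0,0,0,0,0,0,0,0,0],
)

```text
time_s: 19.0
position: [0.5657, -0.1112, 0.2264]
eef_rot: [0.098, 3.138, 0.001]
contact_force: [-0.2, 0.3, -0.1]
gripper_width: 0.751
```

Call:
move_arm(
  targets=[0,0,0,0,0,0,0,0,0,0,0,0,0,0,0,0,0,0,0,0,0,0,0,0,0,0,0,0,0,0],
  claw=-1,
)

```text
time_s: 19.5
position: [0.5659, -0.1113, 0.2278]
eef_rot: [0.098, 3.136, 0.001]
contact_force: [0.6, 0.6, -1.7]
gripper_width: 0.553
```

```bash
python3 - <<'E'
from h import *
plan((0.393,0.344,0.29),-3.5)
d=get_image("wrist");cv2.imwrite("pics/w14.png",d["color"])
E
```

```text
turn tool deg [ 0.04  0.26 -0.07]
shift mm [200.3 443.9 -62.2] len 491.0 t 19.5 F [ 0.6  0.6 -1.7] w 0.553
```

View pics/w14.png

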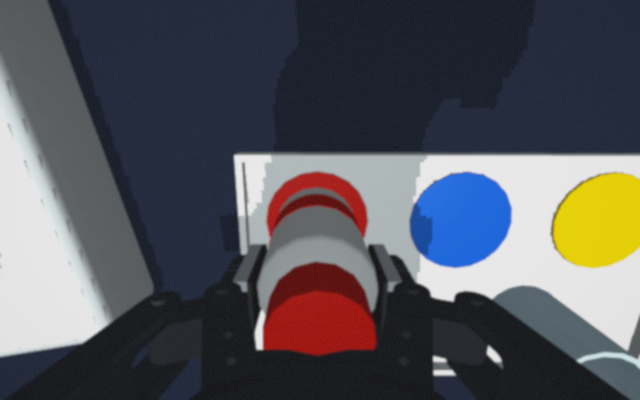

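Call:
move_arm(
  targets=[0,0,-10,0,0,0,0,0,-18,0,0,0,0,0,-20,0,0,0,3,6,-14,0,0,0,9,18,-4,0,0,0,14,32,0,0,0,0,19,42,0,0,0,0,19,42,0,0,0,0,19,42,0,0,0,0,19,42,0,0,0,0,19,42,0,0,0,0,19,42,0,0,0,0,18,40,0,0,0,0,14,32,0,0,0,0,10,22,0,0,0,0,7,14,0,0,0,0,4,8,0,0,0,0,0,0,0,0,0,0,0,0,0,0,0,0,0,0,0,0,0,0],
)

```text
time_s: 21.55
position: [0.3891, 0.3432, 0.3048]
eef_rot: [0.098, 3.129, 0.01]
contact_force: [0.3, -0.4, -0.9]
gripper_width: 0.553
```

```bash
python3 - <<'E'
from h import *
plan((0.393,0.344,0.225),-3.5)
d=get_image("wrist");cv2.imwrite("pics/w15.png",d["color"])
E
```

```text
turn tool deg [ 0.38  0.6  -0.08]
shift mm [-3.8  1.1 79.8] len 79.9 t 21.55 F [ 0.3 -0.4 -0.9] w 0.553
```

View pics/w15.png

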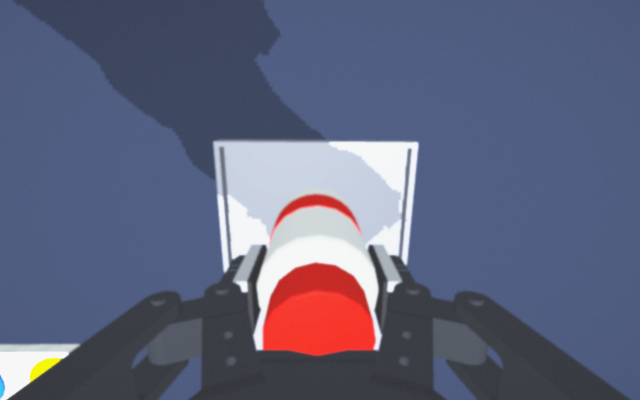

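Call:
move_arm(
  targets=[-2,0,8,0.4,0.6,0,-1,0,16,0,0,0,0,0,18,0,0,0,0,0,16,0,0,0,0,0,10,0,0,0,0,0,5,0,0,0,0,0,0,0,0,0,0,0,0,0,0,0],
)

```text
time_s: 22.4
position: [0.3964, 0.3381, 0.2275]
eef_rot: [-0.113, -3.138, 0.005]
contact_force: [-0.2, -0.1, -0.3]
gripper_width: 0.55
```

```bash
python3 - <<'E'
from h import *
plan((0.393,0.344,0.225),-3.5)
E
```

```text
turn tool deg [-0.18 -0.1  -0.64]
shift mm [3.7 5.7 2.5] len 7.2 t 22.4 F [-0.2 -0.1 -0.3] w 0.55
```

Call:
move_arm(
  targets=[2,3,0,-0.2,-0.1,-0.5,1,2,1,0,0,0,0,0,1,0,0,0,0,0,0.5,0,0,0,0,0,0,0,0,0],
)

```text
time_s: 22.9
position: [0.3936, 0.3445, 0.2268]
eef_rot: [0.097, 3.138, 0.005]
contact_force: [-0.1, 0.5, -1.5]
gripper_width: 0.551
```

```bash
python3 - <<'E'
from h import *
plan((0.393,0.344,0.225),-3.5)
E
```

```text
turn tool deg [ 0.2   0.13 -0.05]
shift mm [ 0.6 -0.5  1.8] len 1.9 t 22.9 F [-0.1  0.5 -1.5] w 0.551
```

Call:
move_arm(
  targets=[0,0,1.5,0.2,0.1,0,0,0,0.8,0,0,0,0,0,0,0,0,0],
)

```text
time_s: 23.2
position: [0.3936, 0.3445, 0.2244]
eef_rot: [0.097, 3.14, -0.0]
contact_force: [-0.1, 0.3, 0.0]
gripper_width: 0.549
```

Call:
move_arm(
  targets=[0,0,0,0,0,0,0,0,0,0,0,0,0,0,0,0,0,0],
  claw=0.5,
)

```text
time_s: 23.5
position: [0.3937, 0.3444, 0.2244]
eef_rot: [0.098, 3.139, -0.0]
contact_force: [0.2, -0.3, 0.3]
gripper_width: 0.749
```

```bash
python3 - <<'E'
from h import *
plan((0.633,-0.081,0.30),-3.5)
d=get_image("scene");cv2.imwrite("pics/s16.png",d["color"])
E
```

```text
turn tool deg [-0.01  0.04 -0.06]
shift mm [-264.8 -410.   -75.6] len 493.9 t 23.5 F [ 0.2 -0.3  0.3] w 0.749
```

View pics/s16.png

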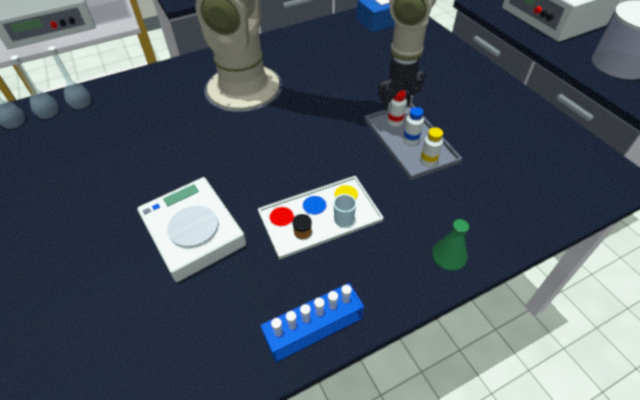

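Call:
move_arm(
  targets=[0,0,-14,0,0,0,0,0,-26,0,0,0,0,0,-26,0,0,0,-2,-4,-10,0,0,0,-10,-16,0,0,0,0,-18,-28,0,0,0,0,-25,-39,0,0,0,0,-25,-39,0,0,0,0,-25,-39,0,0,0,0,-25,-39,0,0,0,0,-25,-39,0,0,0,0,-25,-39,0,0,0,0,-25,-39,0,0,0,0,-20,-31,0,0,0,0,-14,-22,0,0,0,0,-8,-12,0,0,0,0,-4,-6,0,0,0,0,0,0,0,0,0,0,0,0,0,0,0,0,0,0,0,0,0,0],
)

```text
time_s: 25.55
position: [0.6273, -0.0773, 0.2964]
eef_rot: [-0.086, -3.137, -0.002]
contact_force: [-0.1, 1.0, -0.2]
gripper_width: 0.751
```

```bash
python3 - <<'E'
from h import *
plan((0.633,-0.081,0.28),-3.5)
d=get_image("wrist");cv2.imwrite("pics/w17.png",d["color"])
E
```

```text
turn tool deg [ 0.07 -0.22  0.36]
shift mm [-5.9 -3.4 16.4] len 17.8 t 25.55 F [-0.1  1.  -0.2] w 0.751
```

View pics/w17.png

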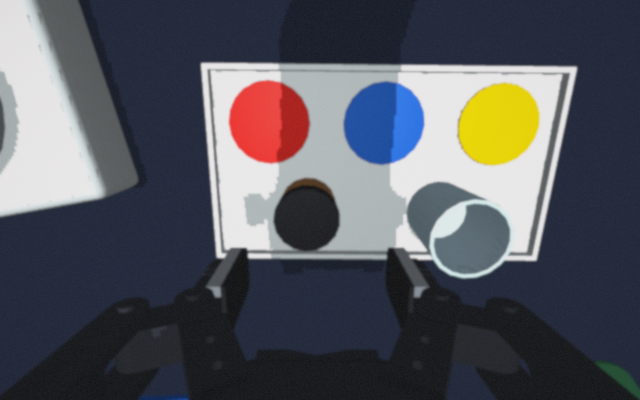

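Call:
move_arm(
  targets=[0,0,0,0,0,0.3,0,0,0,0,0,0],
)

```text
time_s: 25.8
position: [0.627, -0.0749, 0.2967]
eef_rot: [-0.09, -3.136, -0.003]
contact_force: [-0.4, 0.9, 0.2]
gripper_width: 0.752
```

```bash
python3 - <<'E'
from h import *
plan((0.633,-0.081,0.28),-3.5)
d=get_image("wrist");im=d["color"];cv2.imwrite("pics/w18.png",im)
rng={"red":[((0,150,60),(8,255,255)),((172,150,60),(180,255,255))],"yellow":[((20,120,80),(34,255,255))],"blue":[((105,170,80),(125,255,255))],"jar":[((0,0,0),(180,255,55))]}
for k,l in rng.items():
    m=sum(hsvmask(im,*q) for q in l); m[:, :200]=0; m[245:]=0;m[:70]=0
    if k=="jar": m[:165]=0; m[:,380:]=0; m[:,:225]=0; m=cv2.morphologyEx(m,cv2.MORPH_OPEN,np.ones((7,7)))
    c=max(cv2.findContours(m,0,cv2.CHAIN_APPROX_NONE)[0],key=cv2.contourArea); e=cv2.fitEllipse(cv2.convexHull(c))
    z=.049 if k=="jar" else .007
    P=plane(d,cv2.convexHull(c)[:,0],z)[:,:2];A=np.c_[2*P,np.ones(len(P))];s=np.linalg.lstsq(A,(P**2).sum(1),rcond=None)[0]
    print(k,np.round(e[0],1),np.round(e[1],1),plane(d,e[0],z)[0].round(4),s[:2].round(4),np.sqrt(s[2]+s[:2]@s[:2]).round(4))
E
```

```text
turn tool deg [ 0.12 -0.22  0.22]
shift mm [-6.4 -5.8 16.7] len 18.8 t 25.8 F [-0.4  0.9  0.2] w 0.752
red [265.3 122.2] [77.3 81.4] [ 0.5634 -0.1107  0.007 ] [ 0.5644 -0.1108] 0.0306
yellow [494.4 123.8] [74.7 86.6] [0.5748 0.0683 0.007 ] [0.5759 0.0683] 0.0311
blue [380.  123.2] [76.  80.8] [ 0.5692 -0.0212  0.007 ] [ 0.5702 -0.0213] 0.0303
jar [303.  217.9] [62.8 65. ] [ 0.6297 -0.0841  0.049 ] [ 0.63  -0.084] 0.0231
```

Call:
move_arm(
  targets=[-2,-5,10,0.1,-0.2,0.2,-1,-4,18,0,0,0,0,0,18,0,0,0,0,0,0,0,0,0,0,0,0,0,0,0],
)

```text
time_s: 26.35
position: [0.63, -0.085, 0.2482]
eef_rot: [0.095, 3.139, -0.001]
contact_force: [-0.0, 0.1, 1.2]
gripper_width: 0.749
```

```bash
python3 - <<'E'
from h import *
plan((0.630,-0.084,0.186),-3.5)
d=get_image("wrist");im=d["color"];cv2.imwrite("pics/w19.png",im)
E
```

```text
turn tool deg [-0.03  0.09  0.02]
shift mm [ 0.   1.  62.2] len 62.2 t 26.35 F [-0.   0.1  1.2] w 0.749
```

View pics/w19.png

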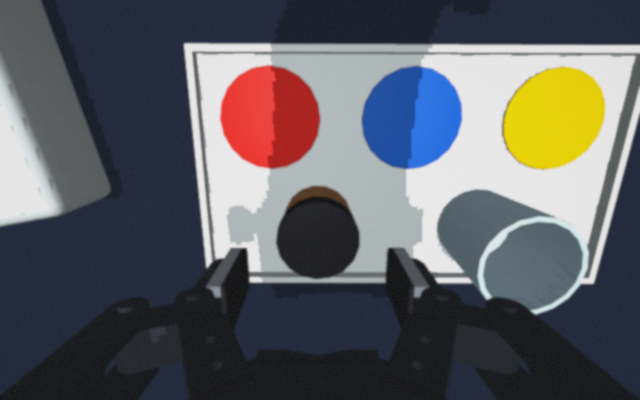

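Jar lid is centred between the fingers at column 318. I descend now.

Call:
move_arm(
  targets=[0,0,10,0,0,0,0,0,15,0,0,0,0,0,15,0,0,0,0,0,12,0,0,0,0,0,7,0,0,0,0,0,2,0,0,0,0,0,0,0,0,0],
)

```text
time_s: 27.1
position: [0.6303, -0.0849, 0.1824]
eef_rot: [0.095, 3.138, -0.001]
contact_force: [0.6, -0.3, 0.1]
gripper_width: 0.752
```

```bash
python3 - <<'E'
from h import *
plan((0.630,-0.084,0.186),-3.5)
d=get_image("wrist");im=d["color"];cv2.imwrite("pics/w20.png",im)
E
```

```text
turn tool deg [-0.02  0.13  0.04]
shift mm [ 0.3  0.9 -3.6] len 3.8 t 27.1 F [ 0.6 -0.3  0.1] w 0.752
```

View pics/w20.png

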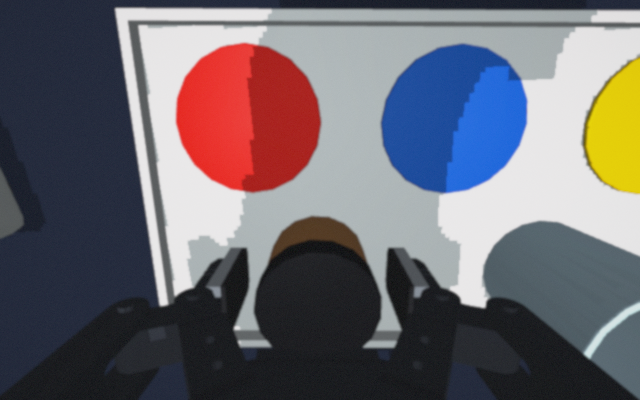

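Call:
move_arm(
  targets=[0,0,-2,0,0,0,0,0,0,0,0,0],
)

```text
time_s: 27.35
position: [0.6306, -0.085, 0.1855]
eef_rot: [0.095, 3.136, -0.001]
contact_force: [-0.1, -0.5, 0.4]
gripper_width: 0.753
```

Call:
move_arm(
  targets=[0,0,0,0,0,0,0,0,0,0,0,0,0,0,0,0,0,0,0,0,0,0,0,0,0,0,0,0,0,0],
  claw=-1,
)

```text
time_s: 27.85
position: [0.6309, -0.085, 0.1868]
eef_rot: [0.095, 3.134, -0.001]
contact_force: [-0.1, 0.9, -1.2]
gripper_width: 0.549
```

```bash
python3 - <<'E'
from h import *
plan((0.5385,-0.314,0.31),-3.5)
E
```

```text
turn tool deg [-0.02  0.33  0.03]
shift mm [  78.2 -234.2 -123.2] len 275.9 t 27.85 F [-0.1  0.9 -1.2] w 0.549
```

Call:
move_arm(
  targets=[0,0,-10,0,0.3,0,0,0,-20,0,0,0,0,0,-28,0,0,0,0,0,-28,0,0,0,2,-6,-18,0,0,0,5,-16,-6,0,0,0,10,-30,0,0,0,0,13,-38,0,0,0,0,13,-38,0,0,0,0,12,-36,0,0,0,0,10,-30,0,0,0,0,7,-20,0,0,0,0,4,-12,0,0,0,0,2,-6,0,0,0,0,0,0,0,0,0,0,0,0,0,0,0,0,0,0,0,0,0,0,0,0,0,0,0,0],
)

```text
time_s: 29.65
position: [0.5313, -0.3227, 0.3021]
eef_rot: [-0.091, -3.134, -0.002]
contact_force: [-0.8, -0.3, -0.2]
gripper_width: 0.551
```

```bash
python3 - <<'E'
from h import *
plan((0.5385,-0.314,0.31),-3.5)
d=get_image("wrist");im=d["color"];cv2.imwrite("pics/w21.png",im)
print(proj(d,[(.5385,-.314,.07)]))
E
```

```text
turn tool deg [ 0.05 -0.35  0.17]
shift mm [-6.7  9.1 -7.9] len 13.7 t 29.65 F [-0.8 -0.3 -0.2] w 0.551
[[329.77207753 231.00778771]]
```

View pics/w21.png

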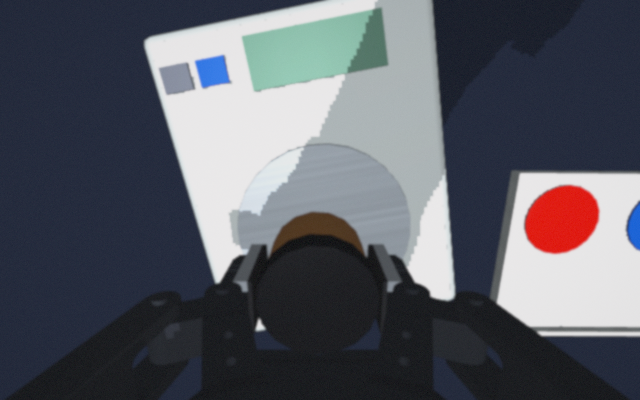

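```bash
python3 - <<'E'
from h import *
d=get_image("wrist");im=d["color"]
c=cv2.resize(im[130:280,210:450],None,fx=3.3,fy=3.3,interpolation=cv2.INTER_CUBIC);cv2.imwrite("pics/w22.png",c)
e=get_image("scene");cv2.imwrite("pics/s22.png",cv2.resize(e["color"][160:290,110:260],None,fx=4.5,fy=4.5,interpolation=cv2.INTER_CUBIC))
E
```

```text
(no output)
```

View pics/w22.png

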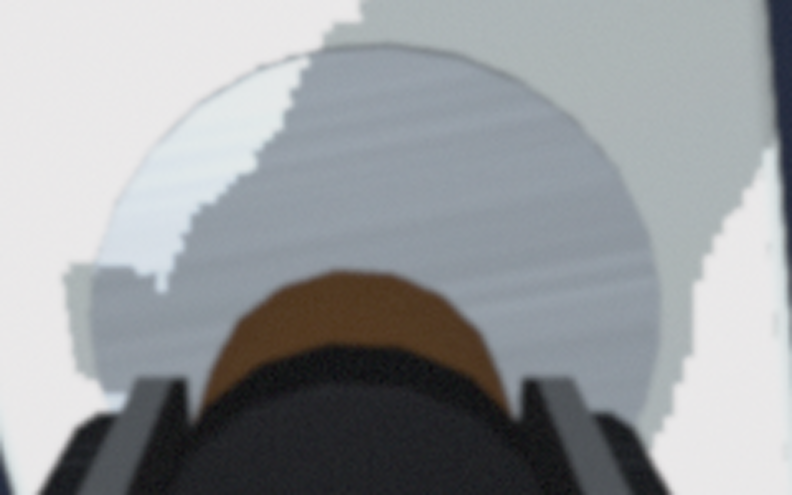

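```bash
python3 - <<'E'
from h import *
from scipy.optimize import least_squares
d=get_image("wrist")
p=[(91,310),(96,262),(115,208),(152,148),(200,100),(258,65),(320,48),(385,43),(455,55),(520,80),(575,115),(620,165),(648,230),(659,300),(655,370),(641,425)]
P=plane(d,[(210+a/3.3,130+b/3.3) for a,b in p],.070)[:,:2]
r=least_squares(lambda c:np.hypot(*(P-c[:2]).T)-c[2],[.54,-.31,.058]);print(r.x.round(4),(r.fun*1000).round(1))
r=least_squares(lambda c:np.hypot(*(P-c[:2]).T)-.058,[.54,-.31]);print(r.x.round(4))
plan((*r.x,.30),-3.5)
E
```

```text
[ 0.5379 -0.3182  0.0578] [-0.1 -0.1 -0.3 -0.1  0.2  0.5  0.1  0.  -0.4 -0.3  0.3  0.4 -0.3 -0.8
 -0.2  0.9]
[ 0.5381 -0.3183]
turn tool deg [ 0.03 -0.36  0.12]
shift mm [-6.9  5.5  2.2] len 9.0 t 29.85 F [-0.4 -0.6 -0.4] w 0.554
```

Call:
move_arm(
  targets=[-3,2,0,0,-0.3,0.1,-2,1,6,0,0,0,0,0,12,0,0,0,0,0,14,0,0,0,0,0,8,0,0,0,0,0,2,0,0,0,0,0,0,0,0,0,0,0,0,0,0,0],
)

```text
time_s: 30.65
position: [0.5365, -0.3199, 0.2548]
eef_rot: [-0.095, -3.137, -0.002]
contact_force: [-0.4, 0.4, -0.7]
gripper_width: 0.55
```

```bash
python3 - <<'E'
from h import *
plan((.538,-.318,.2535),-3.5)
E
```

```text
turn tool deg [ 0.09 -0.16  0.04]
shift mm [-1.4  2.   1.3] len 2.8 t 30.65 F [-0.4  0.4 -0.7] w 0.55
```

Call:
move_arm(
  targets=[-1.4,2,0,0.1,-0.1,0,0,0,1,0,0,0,0,0,0.7,0,0,0,0,0,0,0,0,0],
)

```text
time_s: 31.05
position: [0.5384, -0.318, 0.2542]
eef_rot: [0.095, 3.139, -0.002]
contact_force: [0.0, 0.3, -0.9]
gripper_width: 0.554
```

```bash
python3 - <<'E'
from h import *
plan((.538,-.318,.2528),-3.5)
d=get_image("wrist");im=d["color"];cv2.imwrite("pics/w23.png",im)
E
```

```text
turn tool deg [-0.07  0.07  0.03]
shift mm [0.4 0.  1.4] len 1.5 t 31.05 F [ 0.   0.3 -0.9] w 0.554
```

View pics/w23.png

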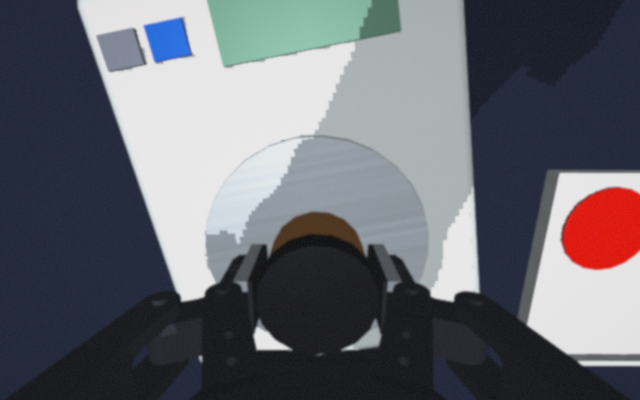

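Call:
move_arm(
  targets=[0,0,1,0,0,0,0,0,0.7,0,0,0,0,0,0,0,0,0],
)

```text
time_s: 31.4
position: [0.5384, -0.3181, 0.2527]
eef_rot: [0.095, 3.139, -0.002]
contact_force: [0.8, -0.0, -1.0]
gripper_width: 0.547
```

Call:
move_arm(
  targets=[0,0,0,0,0,0,0,0,0,0,0,0,0,0,0,0,0,0],
  claw=0.5,
)

```text
time_s: 31.7
position: [0.5385, -0.3182, 0.2528]
eef_rot: [0.095, 3.138, -0.003]
contact_force: [1.2, 0.6, -0.9]
gripper_width: 0.754
```

Call:
move_arm(
  targets=[0,0,-8,0,0,0,0,0,-16,0,0,0,0,0,-22,0,0,0,0,0,-22,0,0,0,0,0,-14,0,0,0,0,0,0,0,0,0],
)

```text
time_s: 32.3
position: [0.5383, -0.3181, 0.34]
eef_rot: [0.095, 3.138, -0.003]
contact_force: [0.4, -0.3, -0.5]
gripper_width: 0.75
```

```bash
python3 - <<'E'
from h import *
plan((.3936,.3445,.33),-3.5)
d=get_image("wrist");im=d["color"];cv2.imwrite("pics/w24.png",im)
E
```

```text
turn tool deg [-0.09  0.1   0.02]
shift mm [184.8 652.5  10. ] len 678.3 t 32.3 F [ 0.4 -0.3 -0.5] w 0.75
```

View pics/w24.png

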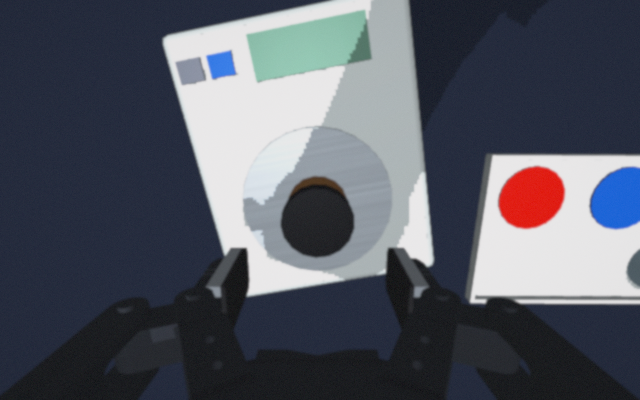

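```bash
python3 - <<'E'
from h import *
from scipy.optimize import least_squares
d=get_image("wrist");im=d["color"]
c=cv2.resize(im[115:285,230:405],None,fx=3.5,fy=3.5,interpolation=cv2.INTER_CUBIC);cv2.imwrite("pics/w25.png",c)
print("jar",plane(d,[(317,219.5)],.115))
p=[(244,190),(392,196),(318,126),(318,270)]
P=plane(d,p,.07)[:,:2];r=least_squares(lambda c:np.hypot(*(P-c[:2]).T)-.058,[.54,-.31]);print(r.x.round(4),(1000*r.fun).round(1))
E
```

```text
jar [[ 0.53550211 -0.31775634  0.115     ]]
[ 0.5376 -0.3173] [-0.9 -0.9 -0.4 -0.6]
```

Call:
move_arm(
  targets=[4,14,0,0,0,0,8,28,0,0,0,0,12,42,0,0,0,0,13,46,0,0,0,0,13,46,0,0,0,0,13,46,0,0,0,0,13,46,0,0,0,0,13,46,0,0,0,0,13,46,0,0,0,0,13,46,0,0,0,0,13,46,0,0,0,0,13,46,0,0,0,0,13,46,0,0,0,0,10,36,0,0,0,0,7,26,0,0,0,0,4,16,0,0,0,0,3,8,0,0,0,0,0,0,0,0,0,0,0,0,0,0,0,0,0,0,0,0,0,0],
)

```text
time_s: 34.4
position: [0.3747, 0.3495, 0.3238]
eef_rot: [-0.082, -3.114, 0.012]
contact_force: [0.6, 0.4, -0.7]
gripper_width: 0.75
```

```bash
python3 - <<'E'
from h import *
plan((.3936,.3445,.30),-3.5)
E
```

```text
turn tool deg [-0.49 -1.52  0.47]
shift mm [-19.1  -3.9  23.8] len 30.8 t 34.4 F [ 0.6  0.4 -0.7] w 0.75
```

Call:
move_arm(
  targets=[-9,0,0,-0.5,-1.5,0.5,-6,0,4,0,0,0,0,0,4,0,0,0,0,0,0,0,0,0,0,0,0,0,0,0],
)

```text
time_s: 34.9
position: [0.3929, 0.3452, 0.315]
eef_rot: [0.108, 3.137, -0.0]
contact_force: [-0.7, 0.4, 0.5]
gripper_width: 0.749
```

```bash
python3 - <<'E'
from h import *
plan((.3936,.3445,.30),-3.5)
d=get_image("wrist");im=d["color"];cv2.imwrite("pics/w26.png",im)
E
```

```text
turn tool deg [ 0.    0.16 -0.43]
shift mm [-0.7 -0.7 15. ] len 15.0 t 34.9 F [-0.7  0.4  0.5] w 0.749
```

View pics/w26.png

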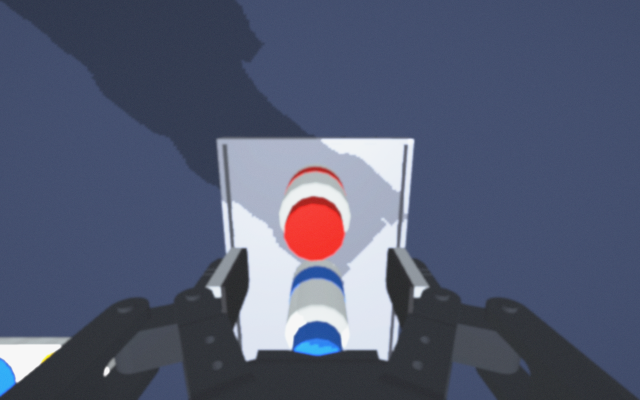

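Red cap (314,228) is centred between the fingers. I descend to its recorded pose and grip.

Call:
move_arm(
  targets=[-0.7,-0.7,12,0,0.1,-0.4,0,0,20,0,0,0,0,0,22,0,0,0,0,0,18,0,0,0,0,0,11,0,0,0,0,0,3,0,0,0,0,0,0,0,0,0],
)

```text
time_s: 35.65
position: [0.3931, 0.3449, 0.2235]
eef_rot: [0.091, 3.14, 0.002]
contact_force: [0.8, 0.2, 0.0]
gripper_width: 0.75
```

```bash
python3 - <<'E'
from h import *
plan((.3936,.3445,.2244),-3.5)
E
```

```text
turn tool deg [0.07 0.03 0.19]
shift mm [-0.5 -0.3 -0.9] len 1.1 t 35.65 F [0.8 0.2 0. ] w 0.75
```

Call:
move_arm(
  targets=[0,0,0,0,0,0,0,0,0,0,0,0,0,0,0,0,0,0,0,0,0,0,0,0,0,0,0,0,0,0],
  claw=-1,
)

```text
time_s: 36.15
position: [0.3935, 0.3452, 0.2257]
eef_rot: [0.09, 3.137, 0.006]
contact_force: [0.7, 0.1, -0.7]
gripper_width: 0.555
```

```bash
python3 - <<'E'
from h import *
plan((.5654,-.111,.29),-3.5)
E
```

```text
turn tool deg [0.22 0.16 0.2 ]
shift mm [-199.4 -444.9  -64.3] len 491.7 t 36.15 F [ 0.7  0.1 -0.7] w 0.555
```

Call:
move_arm(
  targets=[0,0,-10,0.2,0.2,0.2,0,0,-20,0,0,0,0,0,-22,0,0,0,-3,-6,-14,0,0,0,-9,-18,-4,0,0,0,-14,-32,0,0,0,0,-19,-42,0,0,0,0,-19,-42,0,0,0,0,-19,-42,0,0,0,0,-19,-42,0,0,0,0,-19,-42,0,0,0,0,-19,-42,0,0,0,0,-18,-40,0,0,0,0,-14,-32,0,0,0,0,-10,-23,0,0,0,0,-7,-15,0,0,0,0,-4,-8,0,0,0,0,0,0,0,0,0,0,0,0,0,0,0,0,0,0,0,0,0,0],
)

```text
time_s: 38.15
position: [0.5659, -0.1068, 0.311]
eef_rot: [0.093, 3.134, 0.004]
contact_force: [-0.1, 0.9, -0.7]
gripper_width: 0.555
```

```bash
python3 - <<'E'
from h import *
plan((.5654,-.111,.245),-3.5)
E
```

```text
turn tool deg [0.17 0.35 0.09]
shift mm [ 0.3 -4.2 66. ] len 66.1 t 38.15 F [-0.1  0.9 -0.7] w 0.555
```

Call:
move_arm(
  targets=[0,-2,10,0.2,0.3,0.1,0,-2,16,0,0,0,0,0,18,0,0,0,0,0,14,0,0,0,0,0,6,0,0,0,0,0,0,0,0,0,0,0,0,0,0,0],
)

```text
time_s: 38.85
position: [0.5651, -0.1049, 0.2427]
eef_rot: [-0.082, -3.138, -0.001]
contact_force: [0.5, -0.7, -0.8]
gripper_width: 0.552
```

```bash
python3 - <<'E'
from h import *
plan((.5654,-.111,.2285),-3.5)
d=get_image("wrist");im=d["color"];cv2.imwrite("pics/w27.png",im)
E
```

```text
turn tool deg [ 0.02 -0.12  0.5 ]
shift mm [-0.7 -6.1 14.2] len 15.5 t 38.85 F [ 0.5 -0.7 -0.8] w 0.552
```

View pics/w27.png

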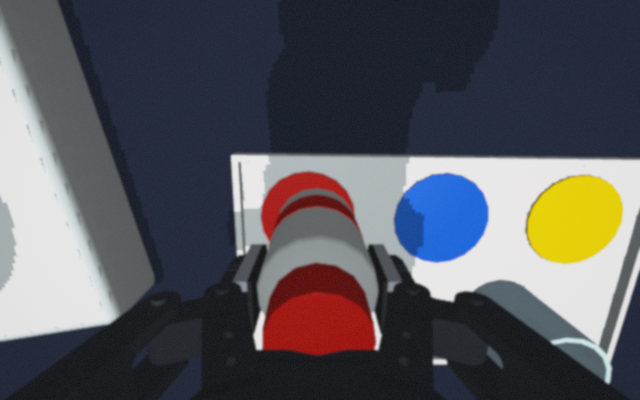

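Call:
move_arm(
  targets=[-0.4,-3,3,0,-0.1,0.4,-0.3,-3,4,0,0,0,0,0,3,0,0,0,0,0,1,0,0,0,0,0,0,0,0,0],
)

```text
time_s: 39.4
position: [0.5659, -0.112, 0.2327]
eef_rot: [0.095, 3.137, -0.0]
contact_force: [-0.7, 0.0, -0.9]
gripper_width: 0.552
```

```bash
python3 - <<'E'
from h import *
plan((.5654,-.111,.2285),-3.5)
d=get_image("wrist");im=d["color"];cv2.imwrite("pics/w28.png",im)
E
```

```text
turn tool deg [0.   0.18 0.02]
shift mm [0.6 1.  4.2] len 4.4 t 39.4 F [-0.7  0.  -0.9] w 0.552
```

View pics/w28.png

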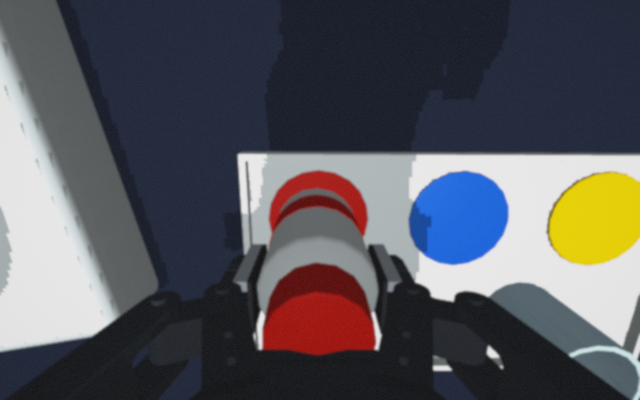

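Call:
move_arm(
  targets=[0.3,0.5,1.5,0,0.2,0,0,0,1.5,0,0,0,0,0,0.8,0,0,0,0,0,0,0,0,0],
)

```text
time_s: 39.85
position: [0.5657, -0.1111, 0.2288]
eef_rot: [-0.095, -3.14, -0.0]
contact_force: [1.1, -0.4, -1.3]
gripper_width: 0.554
```

```bash
python3 - <<'E'
from h import *
plan((.5654,-.111,.2285),-3.5)
e=get_image("side");cv2.imwrite("pics/s29.png",cv2.resize(e["color"][130:260,260:410],None,fx=4.5,fy=4.5,interpolation=cv2.INTER_CUBIC))
E
```

```text
turn tool deg [ 0.01 -0.03  0.04]
shift mm [0.3 0.1 0.3] len 0.5 t 39.85 F [ 1.1 -0.4 -1.3] w 0.554
```

View pics/s29.png

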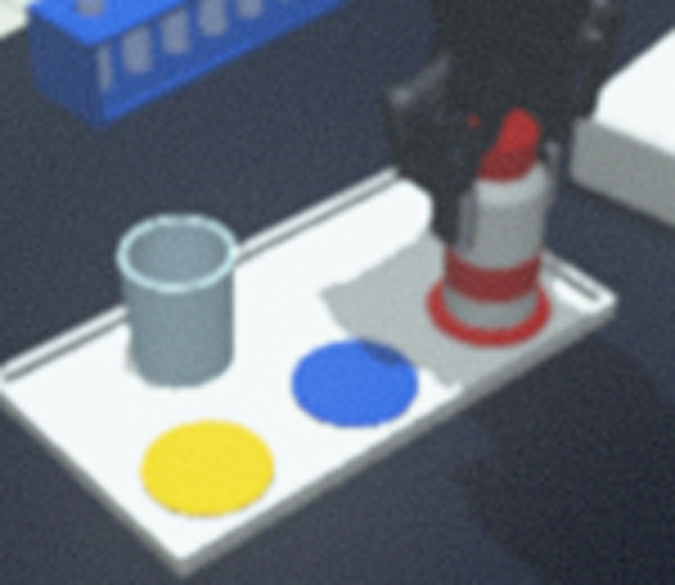

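Call:
move_arm(
  targets=[0,0,0.8,0,0,0,0,0,0.5,0,0,0,0,0,0,0,0,0],
)

```text
time_s: 40.2
position: [0.5658, -0.1111, 0.2275]
eef_rot: [-0.095, -3.14, -0.0]
contact_force: [0.0, -0.3, -0.2]
gripper_width: 0.553
```

Call:
move_arm(
  targets=[0,0,0,0,0,0,0,0,0,0,0,0,0,0,0,0,0,0],
  claw=0.5,
)

```text
time_s: 40.5
position: [0.5659, -0.1111, 0.2277]
eef_rot: [0.095, 3.14, 0.0]
contact_force: [0.1, 1.3, -0.1]
gripper_width: 0.745
```

Call:
move_arm(
  targets=[0,0,-10,0,0,0,0,0,-20,0,0,0,0,0,-25,0,0,0,0,0,-18,0,0,0,0,0,-4,0,0,0,0,0,0,0,0,0],
)

```text
time_s: 41.1
position: [0.5657, -0.1112, 0.3099]
eef_rot: [0.095, 3.14, 0.0]
contact_force: [0.4, -0.3, 0.1]
gripper_width: 0.749
```

```bash
python3 - <<'E'
from h import *
plan((.4832,.3388,.31),-3.5)
d=get_image("wrist");im=d["color"];cv2.imwrite("pics/w30.png",im)
E
```

```text
turn tool deg [0.   0.03 0.04]
shift mm [ 1.098e+02  4.441e+02 -1.000e-01] len 457.5 t 41.1 F [ 0.4 -0.3  0.1] w 0.749
```

View pics/w30.png

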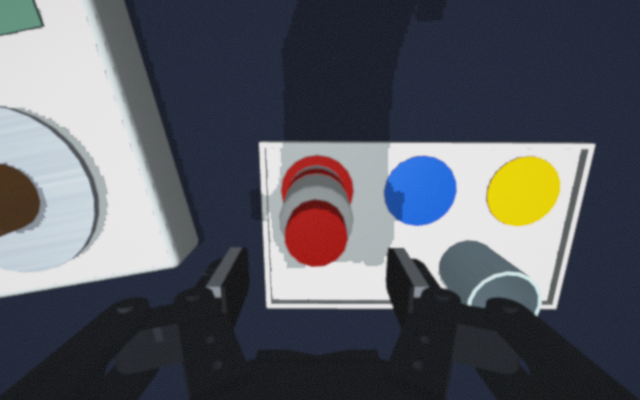

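```bash
python3 - <<'E'
from h import *
d=get_image("wrist")
print("cap",plane(d,[(316,233.5)],.113)); print("coaster edges",plane(d,[(281,188),(354,188),(317.5,155)],.007))
E
```

```text
cap [[ 0.56155523 -0.11114747  0.113     ]]
coaster edges [[ 0.55948523 -0.14165313  0.007     ]
 [ 0.56327787 -0.07848372  0.007     ]
 [ 0.53286287 -0.10837625  0.007     ]]
```

Call:
move_arm(
  targets=[4,14,0,0,0,0,7,28,0,0,0,0,10,42,0,0,0,0,11,46,0,0,0,0,11,46,0,0,0,0,11,46,0,0,0,0,11,46,0,0,0,0,11,46,0,0,0,0,11,44,0,0,0,0,9,36,0,0,0,0,7,26,0,0,0,0,5,16,0,0,0,0,2,8,0,0,0,0,0,0,0,0,0,0,0,0,0,0,0,0,0,0,0,0,0,0,0,0,0,0,0,0],
)

```text
time_s: 42.9
position: [0.4678, 0.364, 0.2941]
eef_rot: [-0.089, -3.118, 0.013]
contact_force: [0.0, -0.4, -0.1]
gripper_width: 0.749
```

```bash
python3 - <<'E'
from h import *
plan((.4832,.3388,.31),-3.5)
E
```

```text
turn tool deg [-0.51 -1.28  0.24]
shift mm [-16.9 -24.2 -15.9] len 33.5 t 42.9 F [ 0.  -0.4 -0.1] w 0.749
```

Call:
move_arm(
  targets=[-6,-10,-8,-0.5,-1.2,0.2,-4,-6,-6,0,0,0,0,0,0,0,0,0,0,0,0,0,0,0],
)

```text
time_s: 43.3
position: [0.4795, 0.3428, 0.3102]
eef_rot: [0.104, 3.138, 0.0]
contact_force: [0.1, -0.1, -0.1]
gripper_width: 0.751
```

```bash
python3 - <<'E'
from h import *
plan((.4832,.3388,.31),-3.5)
d=get_image("wrist");im=d["color"];cv2.imwrite("pics/w31.png",im)
E
```

```text
turn tool deg [ 0.02  0.11 -0.28]
shift mm [-3.9 -3.8  0.2] len 5.4 t 43.3 F [ 0.1 -0.1 -0.1] w 0.751
```

View pics/w31.png

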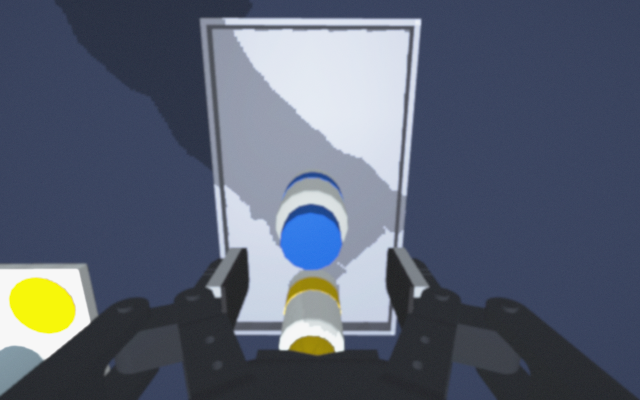

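Call:
move_arm(
  targets=[-2,-2,8,0,0.1,-0.2,-2,-2,16,0,0,0,0,0,22,0,0,0,0,0,20,0,0,0,0,0,14,0,0,0,0,0,5,0,0,0,0,0,0,0,0,0],
)

```text
time_s: 44.05
position: [0.4832, 0.3392, 0.2192]
eef_rot: [-0.093, -3.139, -0.001]
contact_force: [0.1, 0.3, 0.0]
gripper_width: 0.75
```

```bash
python3 - <<'E'
from h import *
plan((.4832,.3388,.2222),-3.5)
E
```

```text
turn tool deg [ 0.04 -0.06  0.11]
shift mm [-0.  -0.4 -3. ] len 3.0 t 44.05 F [0.1 0.3 0. ] w 0.75
```

Call:
move_arm(
  targets=[0,0,-2.5,0,0,0,0,0,0,0,0,0],
)

```text
time_s: 44.25
position: [0.4833, 0.3394, 0.2222]
eef_rot: [-0.092, -3.139, -0.002]
contact_force: [-0.4, -0.4, 0.1]
gripper_width: 0.749
```

Call:
move_arm(
  targets=[0,0,0,0,0,0,0,0,0,0,0,0,0,0,0,0,0,0,0,0,0,0,0,0,0,0,0,0,0,0],
  claw=-1,
)

```text
time_s: 44.75
position: [0.4836, 0.3396, 0.2244]
eef_rot: [0.092, 3.139, 0.005]
contact_force: [-0.1, -0.2, -1.0]
gripper_width: 0.552
```

```bash
python3 - <<'E'
from h import *
plan((.5702,-.0216,.30),-3.5)
from h import *
for n,x,y in(("scene",255,160),("side",325,140)):
    e=get_image(n);cv2.imwrite(f"pics/{n}32.png",cv2.resize(e["color"][y:y+80,x:x+80],None,fx=7,fy=7,interpolation=cv2.INTER_CUBIC))
E
```

```text
turn tool deg [0.19 0.08 0.13]
shift mm [-108.5 -355.3  -75.6] len 379.1 t 44.75 F [-0.1 -0.2 -1. ] w 0.552
```

View pics/scene32.png

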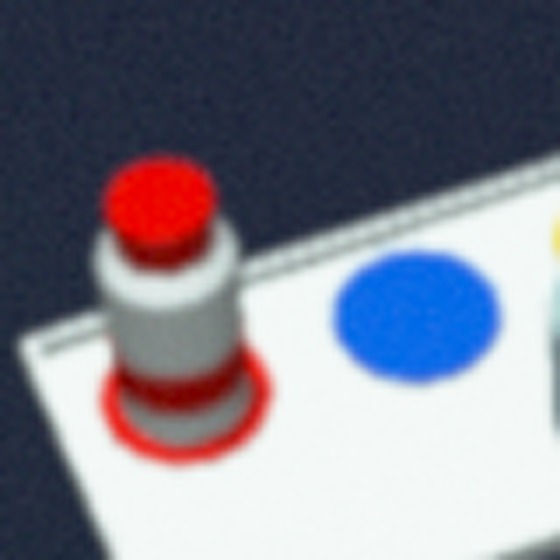

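View pics/side32.png

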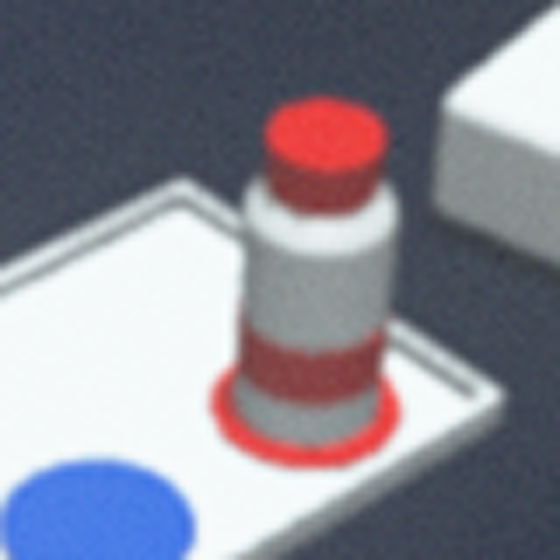

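Call:
move_arm(
  targets=[0,0,-10,0.2,0.1,0.1,0,0,-20,0,0,0,0,0,-22,0,0,0,-2,-7,-14,0,0,0,-6,-20,-4,0,0,0,-10,-32,0,0,0,0,-13,-42,0,0,0,0,-13,-42,0,0,0,0,-13,-42,0,0,0,0,-13,-42,0,0,0,0,-12,-38,0,0,0,0,-10,-31,0,0,0,0,-7,-23,0,0,0,0,-5,-15,0,0,0,0,-2,-8,0,0,0,0,0,0,0,0,0,0,0,0,0,0,0,0,0,0,0,0,0,0,0,0,0,0,0,0],
)

```text
time_s: 46.75
position: [0.5701, -0.025, 0.3047]
eef_rot: [0.094, 3.138, -0.002]
contact_force: [-0.1, -0.4, -0.5]
gripper_width: 0.554
```

```bash
python3 - <<'E'
from h import *
plan((.5702,-.0216,.2275),-3.5)
E
```

```text
turn tool deg [-0.08  0.16  0.06]
shift mm [ 0.1  3.4 77.2] len 77.3 t 46.75 F [-0.1 -0.4 -0.5] w 0.554
```

Call:
move_arm(
  targets=[0,1.5,10,0,0.1,0,0,1,16,0,0,0,0,0,18,0,0,0,0,0,14,0,0,0,0,0,6,0,0,0,0,0,0,0,0,0,0,0,0,0,0,0],
)

```text
time_s: 47.45
position: [0.5701, -0.0169, 0.236]
eef_rot: [-0.082, -3.14, -0.0]
contact_force: [-0.3, 0.9, -0.6]
gripper_width: 0.545
```

```bash
python3 - <<'E'
from h import *
plan((.5702,-.0216,.2275),-3.5)
d=get_image("wrist");im=d["color"];cv2.imwrite("pics/w33.png",im)
E
```

```text
turn tool deg [ 0.01 -0.    0.5 ]
shift mm [-0.4 -4.7  8.5] len 9.7 t 47.45 F [-0.3  0.9 -0.6] w 0.545
```

View pics/w33.png

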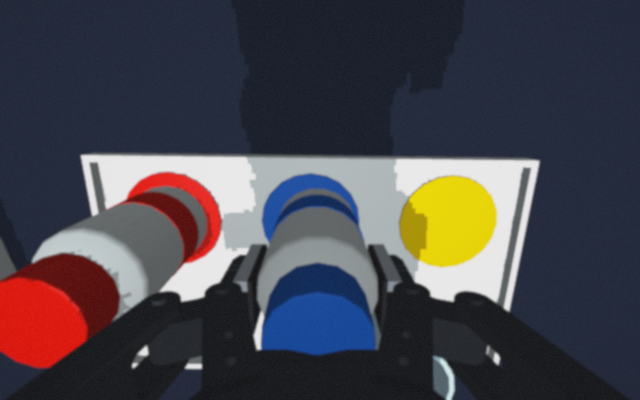

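Call:
move_arm(
  targets=[-0.3,-2.5,2,0,0,0.4,0,-2,3,0,0,0,0,0,2,0,0,0,0,0,0,0,0,0,0,0,0,0,0,0],
)

```text
time_s: 48.0
position: [0.5707, -0.0223, 0.2304]
eef_rot: [0.095, 3.137, 0.001]
contact_force: [0.4, -0.0, -0.1]
gripper_width: 0.552
```

```bash
python3 - <<'E'
from h import *
plan((.5702,-.0216,.2265),-3.5)
d=get_image("wrist");im=d["color"];cv2.imwrite("pics/w34.png",im)
E
```

```text
turn tool deg [0.03 0.2  0.02]
shift mm [0.5 0.6 3.9] len 4.0 t 48.0 F [ 0.4 -0.  -0.1] w 0.552
```

View pics/w34.png

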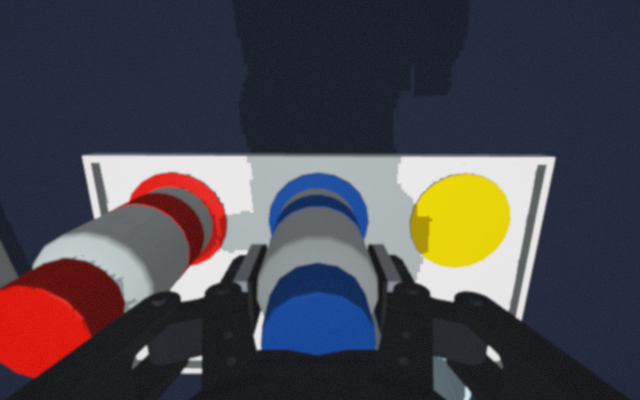

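Blue is centred over its coaster (edges 269 and 368). I lower and release.

Call:
move_arm(
  targets=[0.5,0.4,1.5,0,0.2,0,0,0,1.5,0,0,0,0,0,1,0,0,0,0,0,0,0,0,0],
)

```text
time_s: 48.45
position: [0.5703, -0.0216, 0.2264]
eef_rot: [0.095, 3.14, 0.001]
contact_force: [-0.8, 0.4, -0.3]
gripper_width: 0.551
```

Call:
move_arm(
  targets=[0,0,0,0,0,0,0,0,0,0,0,0,0,0,0,0,0,0],
  claw=0.5,
)

```text
time_s: 48.75
position: [0.5704, -0.0216, 0.2264]
eef_rot: [0.095, 3.14, 0.001]
contact_force: [0.5, -0.3, -0.0]
gripper_width: 0.751
```

Call:
move_arm(
  targets=[0,0,-10,0,0,0,0,0,-20,0,0,0,0,0,-25,0,0,0,0,0,-18,0,0,0,0,0,-6,0,0,0,0,0,0,0,0,0],
)

```text
time_s: 49.35
position: [0.5701, -0.0216, 0.3107]
eef_rot: [0.095, 3.14, 0.001]
contact_force: [0.3, 0.2, -0.3]
gripper_width: 0.75
```

```bash
python3 - <<'E'
from h import *
plan((.5726,.3326,.31),-3.5)
d=get_image("wrist");im=d["color"];cv2.imwrite("pics/w35.png",im)
E
```

```text
turn tool deg [0.04 0.03 0.04]
shift mm [ 19.1 353.7   0.7] len 354.2 t 49.35 F [ 0.3  0.2 -0.3] w 0.75
```

View pics/w35.png

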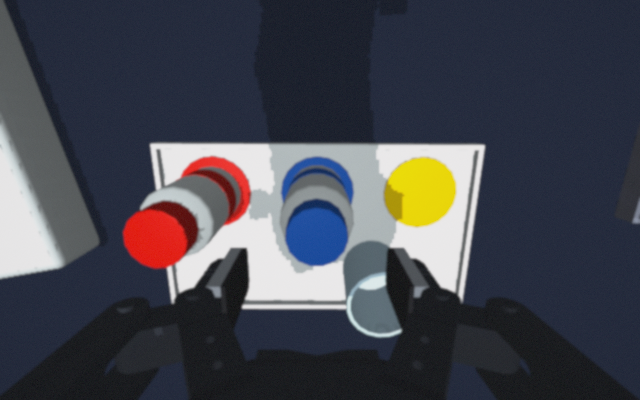

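Blue and red both stand on their coasters. I fetch yellow next.

Call:
move_arm(
  targets=[1,12,-2,0,0,0,1,26,0,0,0,0,2,38,0,0,0,0,2,44,0,0,0,0,2,44,0,0,0,0,2,44,0,0,0,0,2,40,0,0,0,0,2,32,0,0,0,0,1,23,0,0,0,0,1,15,0,0,0,0,0,8,0,0,0,0,0,0,0,0,0,0,0,0,0,0,0,0,0,0,0,0,0,0,0,0,0,0,0,0],
)

```text
time_s: 50.9
position: [0.5692, 0.322, 0.3002]
eef_rot: [-0.098, -3.123, 0.01]
contact_force: [0.8, 0.6, -0.2]
gripper_width: 0.752
```

```bash
python3 - <<'E'
from h import *
plan((.5726,.3326,.31),-3.5)
E
```

```text
turn tool deg [-0.4  -0.95 -0.1 ]
shift mm [-2.7 10.8 -9.8] len 14.9 t 50.9 F [ 0.8  0.6 -0.2] w 0.752
```

Call:
move_arm(
  targets=[-1,5,-5,-0.4,-0.9,-0.1,-1,4,-3,0,0,0,0,0,0,0,0,0,0,0,0,0,0,0],
)

```text
time_s: 51.3
position: [0.5731, 0.3294, 0.3097]
eef_rot: [0.101, 3.138, 0.001]
contact_force: [-1.1, -0.6, -0.8]
gripper_width: 0.75
```

```bash
python3 - <<'E'
from h import *
plan((.5726,.3326,.2238),-3.5)
d=get_image("wrist");im=d["color"];cv2.imwrite("pics/w36.png",im)
E
```

```text
turn tool deg [ 0.04  0.1  -0.18]
shift mm [ 0.7  3.2 85.9] len 86.0 t 51.3 F [-1.1 -0.6 -0.8] w 0.75
```

View pics/w36.png

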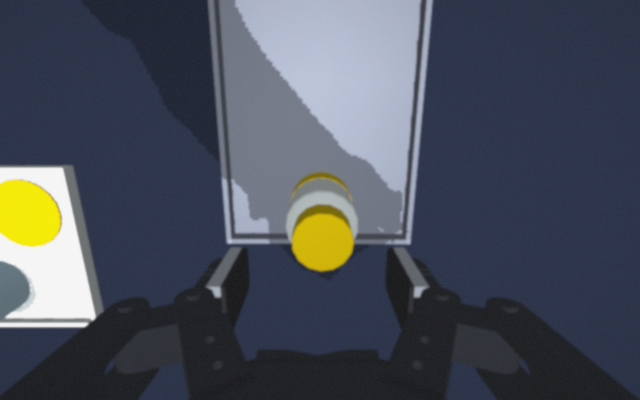

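Call:
move_arm(
  targets=[0.4,2,8,0,0.1,-0.2,0.3,1,16,0,0,0,0,0,22,0,0,0,0,0,20,0,0,0,0,0,12,0,0,0,0,0,4,0,0,0,0,0,0,0,0,0],
)

```text
time_s: 52.05
position: [0.5714, 0.3329, 0.2192]
eef_rot: [-0.093, -3.137, 0.001]
contact_force: [0.0, -0.4, 0.2]
gripper_width: 0.751
```

```bash
python3 - <<'E'
from h import *
plan((.5726,.3326,.2238),-3.5)
E
```

```text
turn tool deg [-0.05 -0.17  0.09]
shift mm [-1.2 -0.2 -4.6] len 4.8 t 52.05 F [ 0.  -0.4  0.2] w 0.751
```

Call:
move_arm(
  targets=[-1,0,-3.5,0,-0.2,0,0,0,0,0,0,0],
)

```text
time_s: 52.25
position: [0.5727, 0.333, 0.2235]
eef_rot: [0.094, 3.139, -0.001]
contact_force: [-0.1, 0.7, 1.0]
gripper_width: 0.755
```

Call:
move_arm(
  targets=[0,0,0,0,0,0,0,0,0,0,0,0,0,0,0,0,0,0,0,0,0,0,0,0,0,0,0,0,0,0],
  claw=-1,
)

```text
time_s: 52.75
position: [0.5732, 0.3331, 0.226]
eef_rot: [0.094, 3.136, 0.003]
contact_force: [-0.4, -0.7, -0.7]
gripper_width: 0.551
```

```bash
python3 - <<'E'
from h import *
plan((.576,.0683,.30),-3.5)
E
```

```text
turn tool deg [0.1  0.25 0.07]
shift mm [ -18.9 -264.2  -74. ] len 275.0 t 52.75 F [-0.4 -0.7 -0.7] w 0.551
```

Call:
move_arm(
  targets=[0,0,-10,0.1,0.2,0,0,0,-20,0,0,0,0,0,-22,0,0,0,0,-6,-14,0,0,0,-1,-17,-4,0,0,0,-2,-28,0,0,0,0,-3,-36,0,0,0,0,-3,-36,0,0,0,0,-3,-36,0,0,0,0,-2,-32,0,0,0,0,-2,-26,0,0,0,0,-1,-18,0,0,0,0,-1,-10,0,0,0,0,0,-4,0,0,0,0,0,0,0,0,0,0,0,0,0,0,0,0,0,0,0,0,0,0,0,0,0,0,0,0],
)

```text
time_s: 54.55
position: [0.5714, 0.0637, 0.2986]
eef_rot: [-0.098, -3.135, 0.007]
contact_force: [0.5, -0.6, -1.0]
gripper_width: 0.551
```

```bash
python3 - <<'E'
from h import *
plan((.5764,.0683,.228),-3.5)
E
```

```text
turn tool deg [-0.27 -0.28 -0.08]
shift mm [-4.7  4.9 70.6] len 71.0 t 54.55 F [ 0.5 -0.6 -1. ] w 0.551
```

Call:
move_arm(
  targets=[-2,1,10,-0.2,-0.3,-0.1,-1,1,15,0,0,0,0,0,16,0,0,0,0,0,12,0,0,0,0,0,5,0,0,0,0,0,0,0,0,0,0,0,0,0,0,0],
)

```text
time_s: 55.25
position: [0.5753, 0.0692, 0.2362]
eef_rot: [0.086, 3.138, 0.001]
contact_force: [-0.6, 0.5, -1.4]
gripper_width: 0.549
```

```bash
python3 - <<'E'
from h import *
plan((.5764,.0683,.228),-3.5)
d=get_image("wrist");im=d["color"];cv2.imwrite("pics/w37.png",im)
E
```

```text
turn tool deg [0.05 0.12 0.35]
shift mm [-1.2 -0.9  8.2] len 8.3 t 55.25 F [-0.6  0.5 -1.4] w 0.549
```

View pics/w37.png

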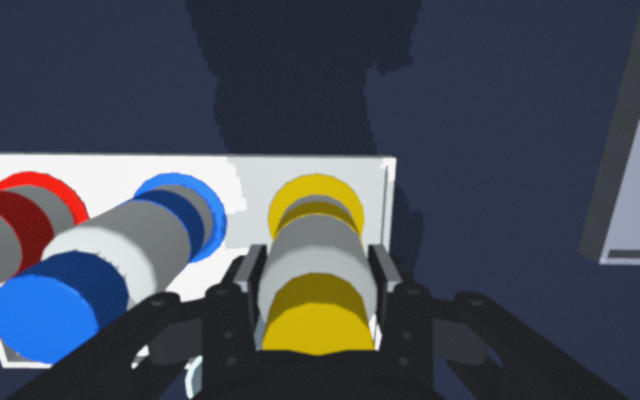

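Call:
move_arm(
  targets=[-0.8,-0.6,2,0,0.1,0.3,-0.3,0,3,0,0,0,0,0,1.5,0,0,0,0,0,0,0,0,0,0,0,0,0,0,0],
)

```text
time_s: 55.8
position: [0.577, 0.0683, 0.231]
eef_rot: [0.096, 3.137, 0.002]
contact_force: [-0.4, -0.2, -0.5]
gripper_width: 0.551
```

```bash
python3 - <<'E'
from h import *
plan((.5764,.0683,.228),-3.5)
d=get_image("wrist");im=d["color"];cv2.imwrite("pics/w38.png",im)
E
```

```text
turn tool deg [ 0.1   0.19 -0.01]
shift mm [ 0.6 -0.1  3. ] len 3.0 t 55.8 F [-0.4 -0.2 -0.5] w 0.551
```

View pics/w38.png

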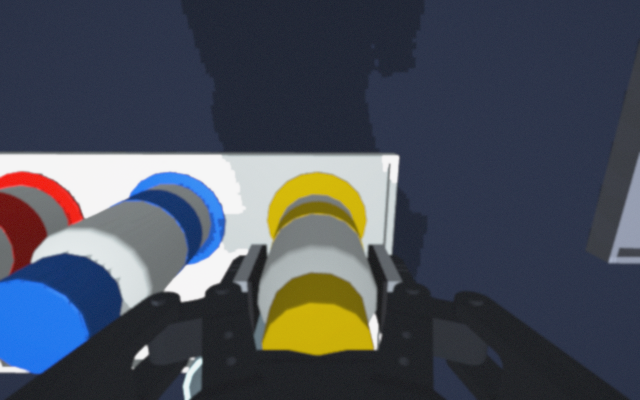

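```bash
python3 - <<'E'
from h import *
d=get_image("wrist");im=d["color"]
cv2.imwrite("pics/w39.png",cv2.resize(im[160:260,100:380],None,fx=2.8,fy=4,interpolation=cv2.INTER_CUBIC))
print(plane(d,[(317,172.5)],.007))
for r in(194,196,198): print(plane(d,[(317,r)],.010))
E
```

```text
[[0.5447882  0.07099115 0.007     ]]
[[0.55748369 0.07021299 0.01      ]]
[[0.55874471 0.0701364  0.01      ]]
[[0.56001026 0.07005953 0.01      ]]
```

View pics/w39.png

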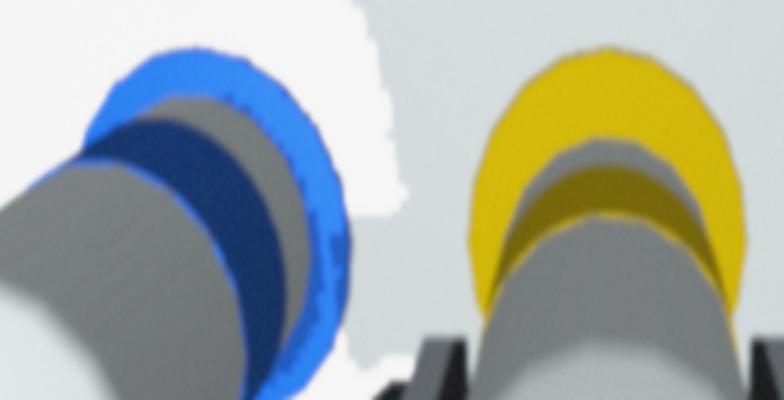

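Blue's front gap is about 8 mm, so it is centred. Yellow sits about 5 mm too far ahead in x (gap 13 mm), so I shift it back before lowering.

Call:
move_arm(
  targets=[2.5,0,0,0.1,0.2,0,2,0,0.5,0,0,0,0.5,0,0,0,0,0,0,0,0,0,0,0],
)

```text
time_s: 56.3
position: [0.5714, 0.0687, 0.2306]
eef_rot: [-0.096, -3.14, 0.0]
contact_force: [0.1, -0.2, -0.6]
gripper_width: 0.551
```

```bash
python3 - <<'E'
from h import *
plan((.5720,.0680,.228),-3.5)
d=get_image("wrist");im=d["color"]
cv2.imwrite("pics/w40.png",cv2.resize(im[160:260,100:380],None,fx=2.8,fy=4,interpolation=cv2.INTER_CUBIC))
E
```

```text
turn tool deg [-0.01 -0.03  0.  ]
shift mm [-0.7 -0.7  2.6] len 2.7 t 56.3 F [ 0.1 -0.2 -0.6] w 0.551
```

View pics/w40.png

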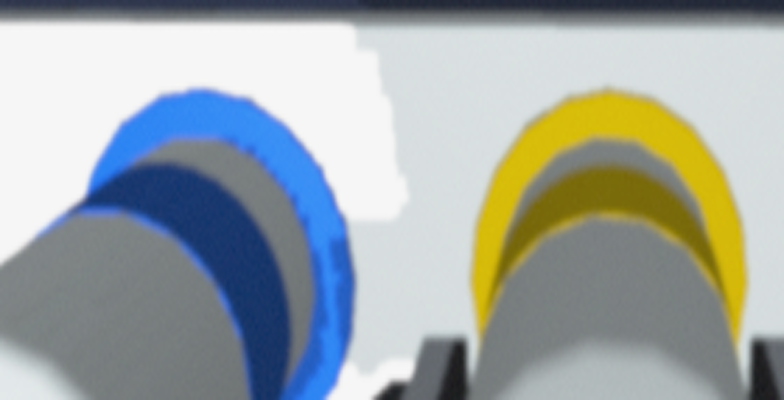

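Call:
move_arm(
  targets=[0,-0.2,1.5,0,0,0,0,0,1.2,0,0,0,0,0,0.8,0,0,0,0,0,0,0,0,0],
)

```text
time_s: 56.75
position: [0.5716, 0.0685, 0.2278]
eef_rot: [0.096, 3.14, -0.0]
contact_force: [-0.5, 1.3, -1.0]
gripper_width: 0.555
```

Call:
move_arm(
  targets=[0,0,0,0,0,0,0,0,0,0,0,0,0,0,0,0,0,0],
  claw=0.5,
)

```text
time_s: 57.05
position: [0.5718, 0.0684, 0.2278]
eef_rot: [0.096, 3.139, 0.0]
contact_force: [-0.2, 0.4, -1.2]
gripper_width: 0.748
```

Call:
move_arm(
  targets=[0,0,-10,0,0,0,0,0,-20,0,0,0,0,0,-25,0,0,0,0,0,-25,0,0,0,0,0,-18,0,0,0,0,0,-6,0,0,0,0,0,0,0,0,0],
)

```text
time_s: 57.75
position: [0.5715, 0.0684, 0.338]
eef_rot: [0.096, 3.14, -0.0]
contact_force: [0.7, -0.0, -0.0]
gripper_width: 0.751
```

```bash
python3 - <<'E'
from h import *
plan((.62,-.02,.42),-3.5)
d=get_image("wrist");cv2.imwrite("pics/w41.png",d["color"])
E
```

```text
turn tool deg [-0.01  0.02 -0.02]
shift mm [-53.8 -85.2 -82. ] len 129.9 t 57.75 F [ 0.7 -0.  -0. ] w 0.751
```

View pics/w41.png

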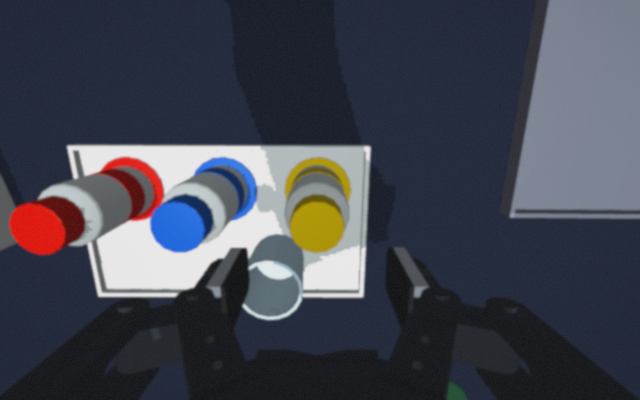

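Call:
move_arm(
  targets=[0,10,-8,0,0,0,0,25,-8,0,0,0,0,38,-6,0,0,0,0,40,-5,0,0,0,0,40,0,0,0,0,0,40,0,0,0,0,0,30,0,0,0,0,0,18,0,0,0,0,0,8,0,0,0,0,0,0,0,0,0,0,0,0,0,0,0,0,0,0,0,0,0,0],
)

```text
time_s: 59.0
position: [0.5856, 0.3279, 0.358]
eef_rot: [-0.102, -3.126, 0.011]
contact_force: [-1.1, 0.2, -0.5]
gripper_width: 0.749
```

```bash
python3 - <<'E'
from h import *
print(sense()["time_s"],sense()["position"])
for n,x,y,w,h in(("scene",240,140,160,130),("side",250,130,160,130)):
    e=get_image(n);cv2.imwrite(f"pics/{n}42.png",e["color"]);cv2.imwrite(f"pics/{n}43.png",cv2.resize(e["color"][y:y+h,x:x+w],None,fx=4.6,fy=4.6,interpolation=cv2.INTER_CUBIC))
E
```

```text
59.0 [0.58555776 0.32788764 0.35804822]
```

View pics/scene42.png

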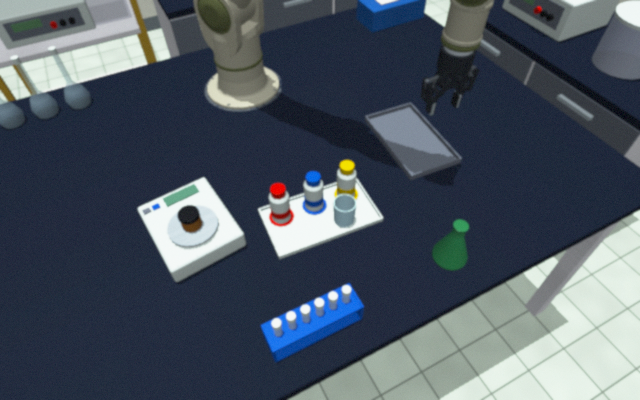

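View pics/scene43.png

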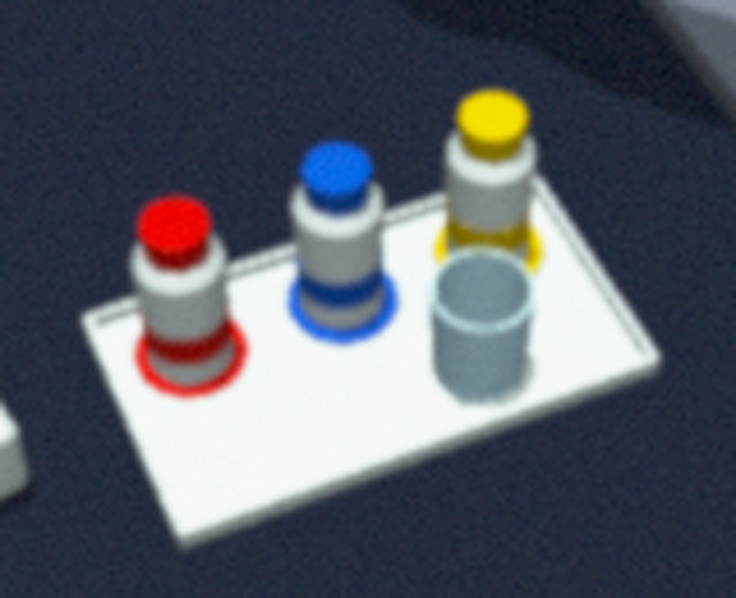

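View pics/side43.png

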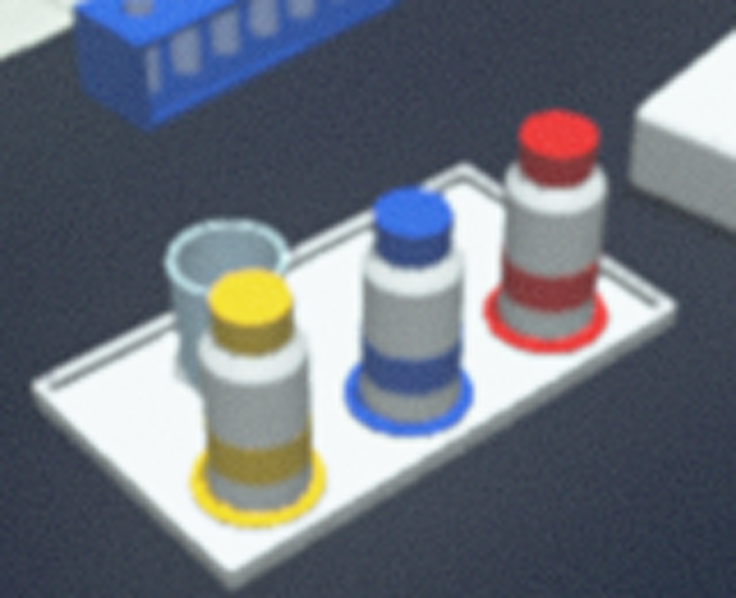

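Call:
move_arm(
  targets=[0,0,0,0,0,0,0,0,0,0,0,0,0,0,0,0,0,0,0,0,0,0,0,0,0,0,0,0,0,0],
)

```text
time_s: 59.6
position: [0.5865, 0.3251, 0.3589]
eef_rot: [-0.108, -3.127, 0.011]
contact_force: [0.7, -0.2, 0.9]
gripper_width: 0.749
```

```bash
python3 - <<'E'
from station import *
print(sense()["time_s"],sense()["position"],sense()["gripper_width"]); print(finish_job())
E
```

```text
59.6 [0.58650169 0.32507226 0.35891849] 0.7494729958115522
the job is handed in; nothing more can be done
None
```

The job is done in the order asked and was handed in at 59.6 s. I stood all three bottles in the grey tray, put the amber jar on the balance pan, and returned each bottle to the coaster of its own colour.

- **Bottles:** the last scene and side pictures show all three upright. The rim of coaster showing in front of each is close to the expected 8 mm, so I judge them centred to about 1–2 mm. One wrist-camera reading put the red cap about 3.5 mm off in x; the scene and side views did not bear that out.
- **Yellow bottle:** it already sat about 5 mm off centre along x when I first gripped it. I corrected that before setting it down.
- **Blue bottle:** on the first approach the gripper came down about 11 mm off to one side and one finger may have touched the bottle. The picture after that showed it still upright on its coaster.
- **Jar:** after release it measured about 2 mm from the pan's centre.
- **Beaker and gripper:** the beaker shows no visible shift in the scene view. The gripper is open and well clear of everything.

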